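# Put the shared stationery back in its holders

### The job

Tidy the shared stationery away: lay the stapler flat in the long teal tray and the sticky-note block flat in the square white tray, and stand the glue stick upright in the empty blue cup. Slip both tape rolls over the rod of the tape stand, the wide blue roll at the bottom and the narrow pink one lying flat on top of it. Leave the orange pencil cup standing where it is.

Things in the scene. Friction and masses are not known exactly. Their poses are not given: they have to be found in the camera images.
- stapler: red desk stapler standing on its black base, 112 long x 32 wide x 50 mm high, about 0.16 kg. Origin: centre of its underside; x along its length to the nose, z up. The red top arm, 28 mm wide, runs over nearly the whole length from 26 to 48 mm above the underside: grip across it (along y) at the middle, about 40 mm up. Starts upright on the desk, its length within 0.6 rad of world x.
- memo_block: block of sticky notes in coloured layers (white below, then coral, orange, salmon, yellow on top), 50 x 50 mm and 42 mm high, solid, about 0.08 kg. Origin: centre of its underside; x and y square to its sides, z up. Grip it high on two facing sides (some 33 mm above its underside), so that the fingertips stay above the 16 mm walls of its tray. Starts flat on the desk.
- glue_stick: glue stick standing upright, a cylinder 28 mm in diameter and 95 mm high, white and lilac tube with a green cap (the top 33 mm), about 0.035 kg. Origin: centre of its underside, z along its axis, up. Grip the cap, about 80 mm above the underside, so that the fingertips stay above the rim of the cup.
- tape_wide: the wide roll of blue tape, lying flat: outside diameter 62 mm, hole 36 mm right through, 24 mm high, about 0.06 kg. Origin: centre of its underside, z along its axis, up.
- tape_narrow: the narrow roll of pink tape, lying flat: outside diameter 50 mm, hole 36 mm right through, 15 mm high, about 0.03 kg. Origin: centre of its underside, z along its axis, up.
- stapler_tray: the stapler's place: long shallow teal (dark blue-green) tray fixed to the desk, outside 140 x 62 mm and 14 mm high, inside 132 x 54 mm, floor 4 mm thick, lined with tan cork. Origin: centre of its underside; x along its length, z up. Its length is within 0.4 rad of world x. The stapler may lie either way round.
- memo_tray: the sticky notes' place: square shallow white tray fixed to the desk, outside 78 x 78 mm and 16 mm high, inside 70 x 70 mm, floor 4 mm thick, all white, with a 28 mm thumb gap in the middle of its front (-x) wall. Origin: centre of its underside; x and y square to its sides, z up.
- glue_cup: the glue stick's place: small empty blue fluted cup fixed to the desk, 52 mm high, outside 56 mm in diameter at the foot and 64 mm at the rim, inside 50 mm at the floor and 58 mm at the rim, floor 4 mm thick. Origin: centre of its underside, z up.
- tape_stand: the tape rolls' place: stand fixed to the desk, a round wooden base 72 mm in diameter and 8 mm thick with an upright steel rod 15 mm in diameter in its middle, the rod's round top 66.5 mm above the desk. Origin: centre of its underside, z up. Seated, the blue roll's underside is 8 mm and the pink roll's 32 mm above the desk.
- pencil_cup: bystander: orange fluted cup full of coloured pencils, standing loose on the desk, 92 mm high, 82 mm in diameter at the rim, pencil points up to 180 mm above the desk and up to 45 mm from its axis. Origin: centre of its underside, z up. Not to be moved or upset.
Things that resemble listed ones, but are neither listed nor needed, are in the scene too. Leave any yellow look-alike of the glue_stick alone.

How it is judged:
By the outcome, as a careful person would: the job done as asked, in the order asked, and still so for the second after the job is handed in, with the robot touching nothing.
It also fails if it takes over 128 s, if anything falls off the work surface, if the arm or the gripper's body presses on something with over 40 N, if the wrist force passes 120 N, or if a joint passes its speed limit or range.

### The arm

A 6-joint arm with a two-finger parallel gripper is mounted at the origin on the work surface. World frame = base frame: x ahead of the robot, y to its left, z up, the work surface at z = 0. Lengths are in m, angles in rad, forces in N, time in s.
With the tool pointing down it reaches from about 0.375 to 0.9 m from the base axis. Payload 3.1 kg.
Tool frame: the origin (TCP) lies between the finger pads; the fingertips stand 11 mm ahead of it and the grasp point (between the pads) lies 8 mm behind it; z points along the fingers, y is the direction in which the jaws open and shut (so a half turn about z gives the same grasp; the last joint's range is limited). The gripper opens to 85 mm and grips with 20 to 120 N. Pads are 22 mm wide; open, the fingers measure 114 mm over their backs; the gripper's body (76 mm by 85 mm) begins 54 mm behind the grasp point. The pads swing forward as they close: fully open they stand 13 mm farther back than shut.
Start: joints at [-1.464, 0.527, 1.433, -0, 1.181, -0.178], TCP at [0.176, -0.6, 0.242] pointing down, gripper open.
Joint ranges: [-3.08, 3.08], [-0.75, 2.2], [0.22, 2.44], [-1.43, 4.57], [0, 2.65], [-2.85, 2.85]. Speed limits (rad/s): [2.79, 2.79, 3.14, 3.14, 3.14, 3.14].

### API

Orientations are given as a unit quaternion [x, y, z, w].
In Python, from station import manip gives the robot as it stands.
- The arm moves only by the tool move_arm, never from a script. Its argument "deltas" is a list of rows, each a list of 5 numbers: the shift along the tool's x, y, z in units of 40 cm (1.0 is 40 cm), then the turn about the tool's z in units of 0.5 rad (1.0 is 0.5 rad), then the opening in per cent of the stroke, from 0 (shut) to 100 (fully open). In form: [[x, y, z, twist, grip], ...]. A call has exactly 8 rows; each row is the pose to reach, as a shift and turn from the pose commanded when the call began, along the tool's axes at that moment; what a row does not reach only later rows make up. A row lasts 1/12 s, in which the tool goes at most 41.7 mm and 7.16 degrees, less where a joint would pass 70% of its speed; a pose out of reach is approached as far as the arm can. A call with a number of a shift or a turn outside -1 to 1 is refused whole. A call with a gripper value outside its range is refused whole. The fingers move at their own pace and stop on an object; "force" is the grip in N (left out, the last holds). Time passes only in rows, so rows that repeat a pose let the fingers close, or fill a call up. It gives the time, the measured TCP pose, the force and the opening at its end, in the units of the state.
- manip.sense(): the state, without advancing time (a new reading comes with each control period).
- manip.snapshot(name): name is "side" or "top" or "wrist"; returns (picture, depth): 400x640x3 uint8, red, green, blue; 400x640 float32, m along the optical axis (not along the pixel's ray), 0 where there is no reading.
- manip.get_calibration(name): a dict with "vfov" (degrees; the focal length in pixels is half the picture's height over the tangent of half this angle, whatever the lens; pixels are square), "cx", "cy" (the principal point, pixels), "pose" (4x4, takes a point from camera to world coordinates). Camera axes: x right, y down, z forward; pixel columns grow to the right and rows downward; lengths in m; the calibration is good to about 2 mm. The wrist camera is an equidistant fisheye: a pixel r from the principal point sees the ray r / f radians off the axis. A picture is of the moment at which its call begins: read the wrist's pose just before it. get_calibration takes no time and is no camera call; for the wrist camera it gives the pose at the moment of the call.
- manip.sign_off(): hands the job in, once; it reports no verdict.
The state is a dict: "t": time; "q": joint angles; "qd": joint speeds; "tau": joint torques, N m; "tcp_pos": TCP position; "tool_rot": TCP orientation; "force": force on the tool from outside, world axes, zero at the start; "ft_torque": the same for the moment, N m; "finger_gap": opening from 0.0 (shut) to 1.0 (fully open).
Only numpy, scipy, OpenCV 4.12 (cv2) and the standard library are available. Lean on these libraries where they do the work, as an engineer would, in place of code of your own. Each camera call takes 0.05 s, during which the arm holds its last target.

## Working session

There is one attempt and no reset: what is moved stays moved. The work goes in short steps, Python scripts to look and compute and a tool call to move; the robot and the scene stay as the last step left them, time stands still between calls to the robot, and variables do not carry over. Pictures are saved under pics/ and viewed, and the job is handed in when it is done.

Besides the shell and the picture viewer there is one more tool, called after "Request:" by a JSON object that holds its "name" and its "arguments". move_arm: Moves the arm, as the interface text tells. Its arguments: {"type":"object","properties":{"deltas":{"type":"array","items":{"type":"array","items":{"type":"number"}}},"force":{"type":"number"}},"required":["deltas"]}

```bash
ls; mkdir -p pics; cat > h.py <<'E'
import numpy as np, cv2
from station import manip
def snap(name, fn):
    c=manip.get_calibration(name)
    rgb,d=manip.snapshot(name)
    cv2.imwrite(f'pics/{fn}.png',rgb[:,:,::-1])
    np.savez(f'pics/{fn}.npz',rgb=rgb,d=d,pose=np.array(c['pose']),v=c['vfov'],cx=c['cx'],cy=c['cy'],name=name)
    return rgb,d,c
E
python3 - <<'E'
from h import *
print(manip.sense())
for n in ['side','top','wrist']:
    r,d,c=snap(n,n+'0'); print(n,c, (d>0).mean())
E
```

```text
pics
{'t': 0.0, 'q': array([-1.46451225e+00,  5.28461513e-01,  1.43387520e+00, -2.06213831e-06,
        1.18137300e+00, -1.78481719e-01]), 'qd': array([ 0.00120023, -0.00055132, -0.00039482,  0.00051667,  0.0010664 ,
       -0.00053463]), 'tau': array([-4.68379221e-04, -4.42357349e+01, -1.78024077e+01, -2.49150871e-04,
        8.41291447e-03,  8.36382750e-07]), 'tcp_pos': array([ 0.17554936, -0.5991408 ,  0.24134505]), 'tool_rot': array([ 9.89880058e-01,  1.41902611e-01,  3.72505105e-05, -1.05787372e-03]), 'force': array([-0.07290357, -0.39724116, -0.38621745]), 'ft_torque': array([ 0.01602773, -0.00943022,  0.04782523]), 'finger_gap': 0.9973293264004166}
side {'vfov': 47.63422296120406, 'cx': 320.1611243277107, 'cy': 205.1785549804537, 'pose': array([[ 0.9720982 , -0.17441475,  0.15685851,  0.29229399],
       [-0.23380934, -0.66647546,  0.707915  , -0.80133168],
       [-0.01892847, -0.72483788, -0.68865939,  0.88029194],
       [ 0.        ,  0.        ,  0.        ,  1.        ]])} 0.99607421875
top {'vfov': 50.55617814103233, 'cx': 310.28355824657166, 'cy': 194.2729707779019, 'pose': array([[ 0.01305884, -0.98420809,  0.176533  ,  0.25688767],
       [-0.99980683, -0.01025873,  0.01676509,  0.07326078],
       [-0.01468934, -0.17671783, -0.98415194,  1.38099919],
       [ 0.        ,  0.        ,  0.        ,  1.        ]])} 0.99606640625
wrist {'vfov': 65.70646984690485, 'cx': 316.0103024831987, 'cy': 198.73201137803758, 'pose': array([[ 0.2819003 , -0.91199572, -0.29798662,  0.25251854],
       [-0.9594417 , -0.26859315, -0.08561158, -0.57580234],
       [-0.00195977,  0.31003472, -0.95072321,  0.37229555],
       [ 0.        ,  0.        ,  0.        ,  1.        ]])} 0.9959296875
```

View pics/side0.png

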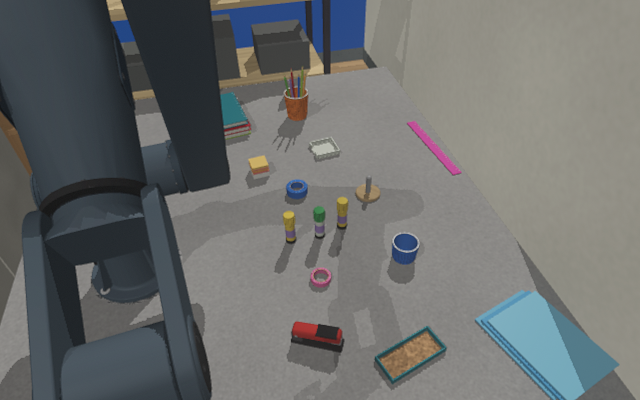

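View pics/top0.png

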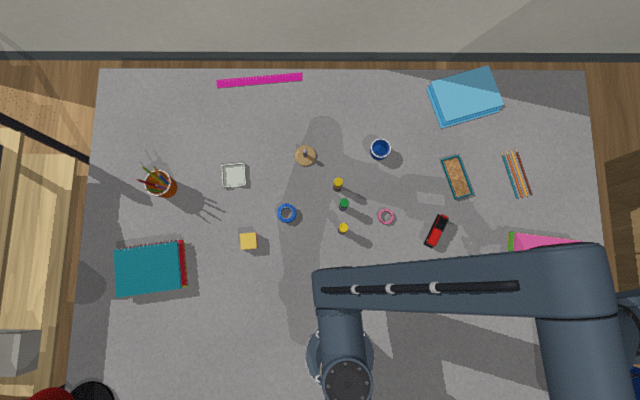

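View pics/wrist0.png

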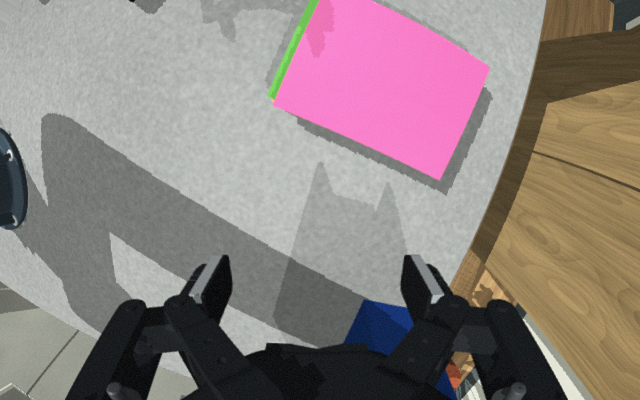

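The side and top views show everything. In the top view I see the pencil cup at (160,183), memo tray at (234,176), memo block at (248,241), stand at (306,155), blue roll at (287,213), green-capped glue stick at (344,203) between two yellow look-alikes, cup at (380,149), pink roll at (386,216), stapler at (436,231) and teal tray at (456,177). Next I'll measure them from enlarged crops.

```bash
cat >> h.py <<'E'
def load(fn): return np.load(f'pics/{fn}.npz')
def cloud(z):
    d=z['d'];f=200/np.tan(np.radians(float(z['v'])/2))
    v,u=np.mgrid[0:400,0:640].astype(float)
    x=(u-z['cx'])/f;y=(v-z['cy'])/f
    if str(z['name'])=='wrist':
        r=np.hypot(x,y);k=np.where(r>1e-9,np.tan(np.minimum(r,1.5))/np.maximum(r,1e-9),1);x=x*k;y=y*k
    P=np.stack([x*d,y*d,d],-1)
    T=z['pose'];return P@T[:3,:3].T+T[:3,3]
def ray(z,u,v):
    f=200/np.tan(np.radians(float(z['v'])/2));x=(u-z['cx'])/f;y=(v-z['cy'])/f
    if str(z['name'])=='wrist':
        r=np.hypot(x,y);k=np.tan(r)/r if r>1e-9 else 1;x*=k;y*=k
    T=z['pose'];return T[:3,3],T[:3,:3]@np.array([x,y,1.])
def atz(z,u,v,h):
    o,w=ray(z,u,v);return o+w*(h-o[2])/w[2]
def crop(fn,out,x0,y0,x1,y1,k):
    im=cv2.imread(f'pics/{fn}.png')[y0:y1,x0:x1];cv2.imwrite(f'pics/{out}.png',cv2.resize(im,None,fx=k,fy=k,interpolation=cv2.INTER_CUBIC))
def ortho(fn,out,x0,x1,y0,y1,res=0.001):
    # height map + colour top-down from cloud: image up=+x, left=+y
    z=load(fn);P=cloud(z);rgb=z['rgb'];m=z['d']>0
    P=P[m];C=rgb[m];H=int((x1-x0)/res);W=int((y1-y0)/res)
    r=((x1-P[:,0])/res).astype(int);c=((y1-P[:,1])/res).astype(int)
    k=(r>=0)&(r<H)&(c>=0)&(c<W)&(P[:,2]<.3);o=np.argsort(P[k,2])
    im=np.zeros((H,W,3),np.uint8);im[r[k][o],c[k][o]]=C[k][o][:,::-1];cv2.imwrite(f'pics/{out}.png',im)
E
python3 - <<'E'
from h import *
z=load('top0');P=cloud(z)
pt=dict(pencil=(160,183),mtray=(234,176),memo=(248,241),stand=(300,158),blue=(287,213),glue=(344,203),cup=(380,149),pink=(386,216),stapler=(436,231),tray=(456,177),yel1=(338,183),yel2=(343,228))
for k,(u,v) in pt.items(): print(k,P[v,u].round(3))
# blobs by height
D=P[:,:,2]; 
m=((D>0.006)&(z['d']>0)&(D<0.25)).astype(np.uint8)
n,l,s,c=cv2.connectedComponentsWithStats(m)
for i in range(1,n):
    if s[i,4]>25 and s[i,4]<2500:
        q=P[l==i];print(s[i],q.mean(0).round(3),q.min(0).round(3),q.max(0).round(3))
for n in ('side0','top0'):
    z=load(n);P=cloud(z);f=(abs(P[:,:,2])<.02)&(z['d']>0);print(n,np.median(P[f][:,2]))
crop('top0','t_a',200,130,420,260,3.6 if 0 else 3)
crop('side0','s_a',220,120,460,380,2.2 if 0 else 2)
crop('top0','t_b',370,130,500,260,4)
E
```

```text
pencil [0.538 0.6   0.001]
mtray [0.562 0.351 0.01 ]
memo [0.345 0.291 0.042]
stand [0.626 0.133 0.009]
blue [ 0.442  0.173 -0.004]
glue [ 0.462 -0.009  0.092]
cup [ 0.662 -0.136 -0.   ]
pink [ 0.435 -0.152  0.001]
stapler [ 0.383 -0.299  0.052]
tray [ 0.566 -0.383  0.009]
yel1 [0.524 0.01  0.093]
yel2 [ 0.385 -0.006  0.091]
[370 139  21  21 231] [ 0.655 -0.132  0.034] [ 0.618 -0.161  0.006] [ 0.682 -0.099  0.059]
[295 146  21  20 231] [0.634 0.117 0.014] [0.602 0.082 0.006] [0.668 0.15  0.069]
[441 155  32  45 248] [ 0.567 -0.385  0.011] [ 0.493 -0.432  0.006] [ 0.641 -0.336  0.021]
[221 163  26  25 158] [0.57  0.354 0.012] [0.524 0.309 0.006] [0.607 0.395 0.023]
[136 166  42  32 731] [0.521 0.574 0.077] [0.48  0.531 0.006] [0.56  0.614 0.178]
[333 178  10  13 100] [0.525 0.01  0.076] [ 0.515 -0.004  0.008] [0.541 0.022 0.098]
[339 198  10  13  98] [ 0.46  -0.008  0.079] [ 0.449 -0.021  0.006] [0.477 0.005 0.1  ]
[277 204  19  19 207] [0.438 0.174 0.022] [0.409 0.145 0.006] [0.469 0.203 0.029]
[378 209  16  17 105] [ 0.433 -0.149  0.013] [ 0.405 -0.173  0.006] [ 0.456 -0.124  0.021]
[... 162 characters left out ...]
.401 0.006 0.1  ]
[240 233  18  18 281] [0.345 0.29  0.039] [0.318 0.264 0.006] [0.372 0.321 0.047]
[508 232  75  19 751] [ 0.357 -0.602  0.04 ] [ 0.327 -0.75   0.006] [ 0.386 -0.533  0.053]
[305 329  17  57 588] [-0.003  0.077  0.032] [-0.087  0.056  0.006] [0.078 0.106 0.248]
[364 332  10  40 226] [ 0.011 -0.09   0.013] [-0.042 -0.103  0.006] [ 0.07  -0.061  0.208]
[630 366  10  12  69] [-0.005 -0.813  0.125] [-0.021 -0.82   0.101] [ 0.005 -0.807  0.143]
[632 378   6  22  60] [-0.021 -0.723  0.245] [-0.047 -0.726  0.237] [ 0.002 -0.719  0.25 ]
[ 70 381  45  19 609] [-0.115  0.753  0.017] [-0.138  0.686  0.006] [-0.087  0.824  0.026]
side0 -3.8802029289131124e-05
top0 -0.0006582281864977446
```

View pics/t_a.png

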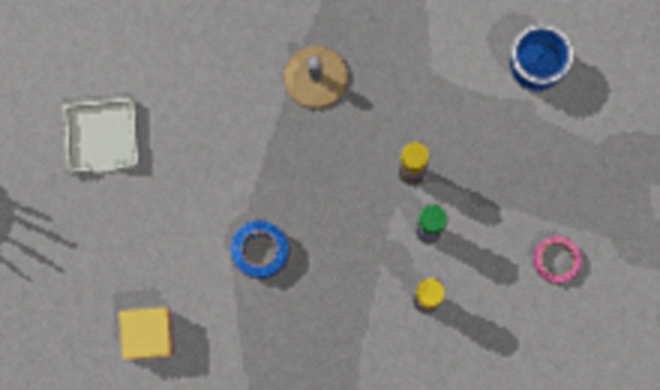

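View pics/t_b.png

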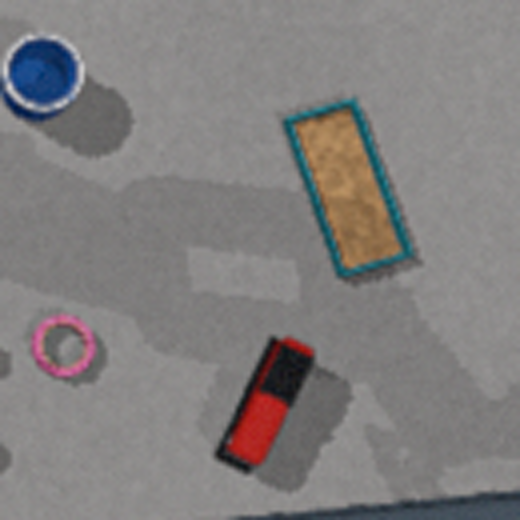

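View pics/s_a.png

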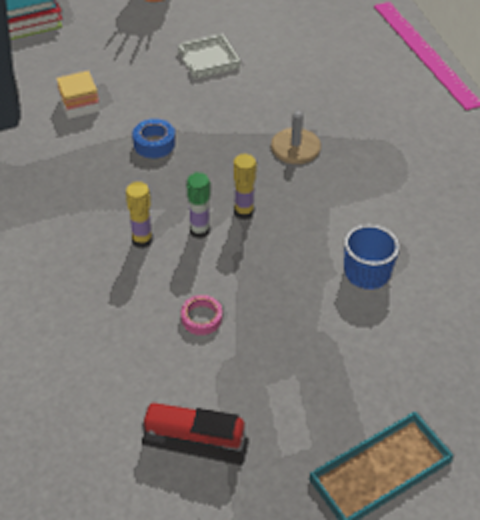

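The crops confirm this. The green-capped stick stands between two yellow-capped ones in a row along world x, so the jaws have to open along y. I'll fit positions from both views.

```bash
cat > fit.py <<'E'
from h import *
def fit(fn,rois):
    z=load(fn);P=cloud(z);hsv=cv2.cvtColor(z['rgb'],cv2.COLOR_RGB2HSV).astype(int);H,S,V=hsv[...,0],hsv[...,1],hsv[...,2]
    col=dict(memo=(H>17)&(H<32)&(S>100),blue=(H>100)&(H<125)&(S>120),glue=(H>55)&(H<85)&(S>100),cup=(H>95)&(H<130)&(S>60),pink=((H>155)&(H<178))&(S>90),
     stapler=((H<8)|(H>172))&(S>130),tray=(H>82)&(H<100)&(S>100),yel1=(H>17)&(H<32)&(S>100),yel2=(H>17)&(H<32)&(S>100),stand=(H>8)&(H<22)&(S>60))
    rng=dict(memo=(.032,.06),blue=(.016,.04),glue=(.086,.12),pink=(.008,.03),stapler=(.04,.07),tray=(.007,.03),yel1=(.086,.12),yel2=(.086,.12),stand=(.003,.02),mtray=(.009,.03),cup=(.045,.07))
    for k,(x,y,r) in rois.items():
        m=(np.hypot(P[...,0]-x,P[...,1]-y)<r)&(z['d']>0)
        if k in col and k not in('cup',): m&=col[k]
        m&=(P[...,2]>rng[k][0])&(P[...,2]<rng[k][1])
        if m.sum()<5: print(fn,k,'none',m.sum());continue
        q=P[m];h=np.median(q[:,2])
        xy=q[:,:2].astype(np.float32)
        c,rad=cv2.minEnclosingCircle(xy);rr=cv2.minAreaRect(xy)
        # algebraic circle
        A=np.c_[2*xy,np.ones(len(xy))];s=np.linalg.lstsq(A,(xy**2).sum(1),rcond=None)[0]
        print(fn,k,'n',len(q),'z',round(float(h),4),'mean',xy.mean(0).round(4),'circ',np.round(c,4),round(rad,4),'lsq',s[:2].round(4),'rect',np.round(rr[0],4),np.round(rr[1],4),'ang',round(np.radians(rr[2]),3))
R=dict(memo=(.345,.29,.05),blue=(.438,.174,.045),glue=(.46,-.008,.025),cup=(.655,-.132,.045),pink=(.433,-.149,.035),stapler=(.385,-.304,.075),tray=(.567,-.385,.1),yel1=(.525,.01,.025),yel2=(.385,-.006,.025),stand=(.634,.117,.045),mtray=(.57,.354,.07))
if __name__=='__main__':
    for n in('top0','side0'): fit(n,R)
E
python3 fit.py
```

```text
top0 memo n 251 z 0.0407 mean [0.3461 0.2912] circ [0.3472 0.2918] 0.0332 lsq [0.346  0.2912] rect [0.3462 0.2913] [0.0495 0.0505] ang 0.108
top0 blue n 159 z 0.0233 mean [0.4388 0.1734] circ [0.4388 0.1745] 0.0311 lsq [0.4393 0.1738] rect [0.4387 0.1739] [0.0588 0.0587] ang 0.047
top0 glue n 61 z 0.0944 mean [ 0.4625 -0.0084] circ [ 0.4625 -0.0083] 0.013 lsq [ 0.4624 -0.0084] rect [ 0.4629 -0.0083] [0.0243 0.0242] ang 0.789
top0 cup n 83 z 0.0514 mean [ 0.6515 -0.1323] circ [ 0.6509 -0.1296] 0.033 lsq [ 0.6506 -0.1298] rect [ 0.6497 -0.1298] [0.0619 0.0633] ang 1.566
top0 pink n 78 z 0.0141 mean [ 0.4314 -0.1486] circ [ 0.4331 -0.148 ] 0.0252 lsq [ 0.4329 -0.1481] rect [ 0.4325 -0.1477] [0.0478 0.0464] ang 0.751
top0 stapler n 162 z 0.0461 mean [ 0.3748 -0.2997] circ [ 0.3868 -0.3071] 0.0514 lsq [ 0.3884 -0.3046] rect [ 0.3871 -0.3066] [0.0267 0.1024] ang 1.112
top0 tray n 153 z 0.012 mean [ 0.5698 -0.3853] circ [ 0.5682 -0.3845] 0.0737 lsq [ 0.567  -0.3828] rect [ 0.5676 -0.3851] [0.1397 0.0636] ang 0.289
top0 yel1 n 65 z 0.0937 mean [0.5278 0.009 ] circ [0.5281 0.0085] 0.0143 lsq 
[... 1402 characters left out ...]
 mean [ 0.5662 -0.387 ] circ [ 0.5679 -0.3854] 0.0758 lsq [ 0.5672 -0.3862] rect [ 0.5676 -0.3853] [0.1399 0.0636] ang 0.287
side0 yel1 n 88 z 0.0936 mean [0.5285 0.0058] circ [0.5305 0.0079] 0.0155 lsq [0.529  0.0073] rect [0.5287 0.0074] [0.0263 0.0279] ang 0.675
side0 yel2 n 95 z 0.0935 mean [ 0.3874 -0.0091] circ [ 0.3908 -0.0066] 0.0173 lsq [ 0.3879 -0.0074] rect [ 0.3872 -0.0073] [0.0255 0.0323] ang 0.203
side0 stand n 287 z 0.0077 mean [0.6347 0.1115] circ [0.6374 0.1154] 0.0365 lsq [0.636  0.1144] rect [0.6356 0.115 ] [0.0686 0.0665] ang 1.223
side0 mtray n 145 z 0.0143 mean [0.5692 0.3504] circ [0.5661 0.3531] 0.0557 lsq [0.5659 0.3525] rect [0.5663 0.3528] [0.0784 0.084 ] ang 0.122
```

```bash
cat >> h.py <<'E'
from scipy.spatial.transform import Rotation as Rt
def plan(x,y,z,psi=None,quiet=False):
    s=manip.sense();R=Rt.from_quat(s['tool_rot']).as_matrix();p=s['tcp_pos']
    cur=np.arctan2(R[1,0],R[0,0]);d=R.T@(np.array([x,y,z])-p)
    tw=0 if psi is None else -((psi-cur+np.pi)%(2*np.pi)-np.pi)
    print('t %.2f'%s['t'],'tcp',p.round(4),'psi %.3f'%cur,'q6 %.2f'%s['q'][5],'F',s['force'].round(1),'gap %.3f'%s['finger_gap'])
    print('  delta',(d/.4).round(4),'twist %.3f'%(tw/.5),'rows~',(np.linalg.norm(d)/.0417).round(1),abs(tw)/np.radians(7.16))
E
python3 -c "
from h import *
plan(.387,-.307,.15,-.46)"
```

```text
t 0.15 tcp [ 0.1756 -0.5993  0.2416] psi 0.285 q6 -0.18 F [-0.1 -0.2  0.5] gap 1.001
  delta [ 0.7125 -0.5524  0.2301] twist 1.490 rows~ 8.9 5.959719603476283
```

Request:
{"name": "move_arm", "arguments": {"deltas": [[0.1,-0.08,0.02,0.2,100],[0.2,-0.16,0.03,0.4,100],[0.3,-0.23,0.05,0.6,100],[0.4,-0.31,0.07,0.8,100],[0.5,-0.39,0.09,1,100],[0.6,-0.46,0.1,1,100],[0.68,-0.52,0.12,1,100],[0.7,-0.54,0.12,1,100]], "force": 40}}

```text
t: 0.82
tcp_pos: [0.3708, -0.3313, 0.1969]
tool_rot: [0.994, -0.108, 0.0, -0.0]
force: [-0.2, -0.3, -0.1]
finger_gap: 1.0
```

```bash
python3 -c "
from h import *
plan(.387,-.307,.15,-.46);snap('wrist','w1')"
```

```text
t 0.82 tcp [ 0.3708 -0.3313  0.1969] psi -0.216 q6 0.83 F [-0.2 -0.3 -0.1] gap 1.000
  delta [ 0.0266 -0.068   0.1173] twist 0.488 rows~ 1.3 1.9540311489213584
```

View pics/w1.png

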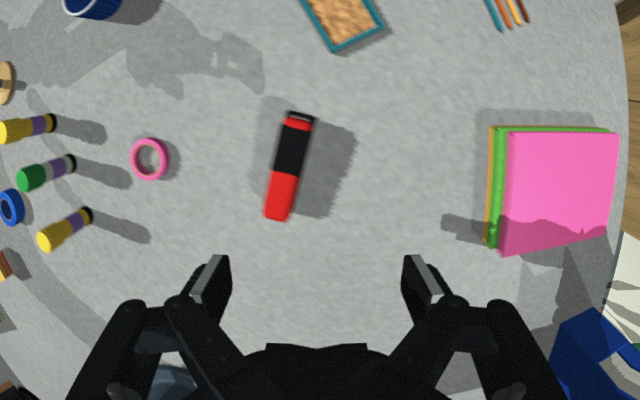

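The wrist view shows the stapler at (290,165), between and ahead of the fingers, with its red top clear to see. I'll use it as a third measurement.

```bash
python3 -c "
from fit import *
fit('w1',{k:R[k] for k in('stapler','pink','glue')})
z=load('w1');P=cloud(z);m=(np.hypot(P[...,0]-.387,P[...,1]+.307)<.08)&(P[...,2]>.008)&(z['d']>0)
q=P[m][:,:2].astype(np.float32);print(cv2.minAreaRect(q),P[m][:,2].max())
plan(.387,-.307,.08,-.46)"
```

```text
w1 stapler n 1445 z 0.0461 mean [ 0.3803 -0.3008] circ [ 0.3911 -0.3055] 0.0514 lsq [ 0.3945 -0.3058] rect [ 0.3906 -0.3058] [0.0252 0.1014] ang 1.103
w1 pink n 617 z 0.0139 mean [ 0.436  -0.1509] circ [ 0.4346 -0.1481] 0.0253 lsq [ 0.4353 -0.1491] rect [ 0.4357 -0.1481] [0.0496 0.047 ] ang 1.511
w1 glue n 321 z 0.0937 mean [ 0.466 -0.013] circ [ 0.465  -0.0103] 0.0151 lsq [ 0.4659 -0.0109] rect [ 0.4669 -0.0099] [0.0283 0.0255] ang 1.332
((0.3749646842479706, -0.32014188170433044), (0.10914737731218338, 0.10350252687931061), 35.80276107788086) 0.2964418100868972
t 0.87 tcp [ 0.3729 -0.3233  0.1958] psi -0.211 q6 0.83 F [ 1.8  4.1 -0.4] gap 1.006
  delta [ 0.0265 -0.0447  0.2898] twist 0.497 rows~ 2.8 1.9896439143836528
```

Request:
{"name": "move_arm", "arguments": {"deltas": [[0.01,-0.02,0.08,0.25,100],[0.02,-0.045,0.16,0.5,100],[0.027,-0.045,0.24,0.5,100],[0.027,-0.045,0.27,0.5,100],[0.027,-0.045,0.27,0.5,100],[0.027,-0.045,0.27,0.5,100],[0.027,-0.045,0.27,0.5,100],[0.027,-0.045,0.27,0.5,100]]}}

```text
t: 1.53
tcp_pos: [0.3849, -0.3187, 0.0905]
tool_rot: [0.973, -0.231, 0.001, 0.001]
force: [-0.8, 0.4, -1.0]
finger_gap: 1.001
```

```bash
python3 -c "
from h import *
plan(.388,-.307,.033,-.465);snap('wrist','w2');snap('side','s2');crop('side','x',0,0,1,1,1) if 0 else None
crop('s2','s2c',220,220,460,400,3)"
```

```text
t 1.53 tcp [ 0.3849 -0.3187  0.0905] psi -0.466 q6 1.12 F [-0.8  0.4 -1. ] gap 1.001
  delta [-0.0065 -0.0298  0.1437] twist -0.001 rows~ 1.4 0.004936740256038917
```

View pics/w2.png

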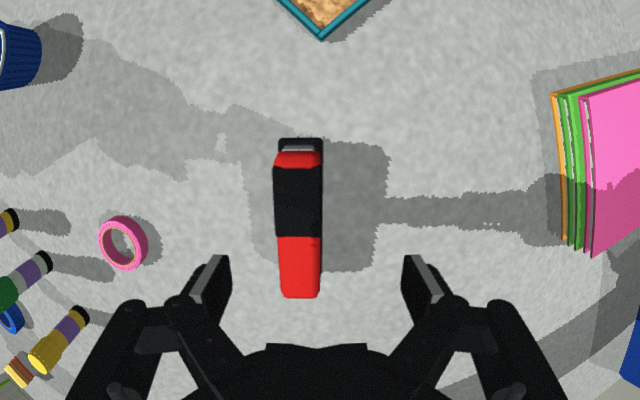

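View pics/s2c.png

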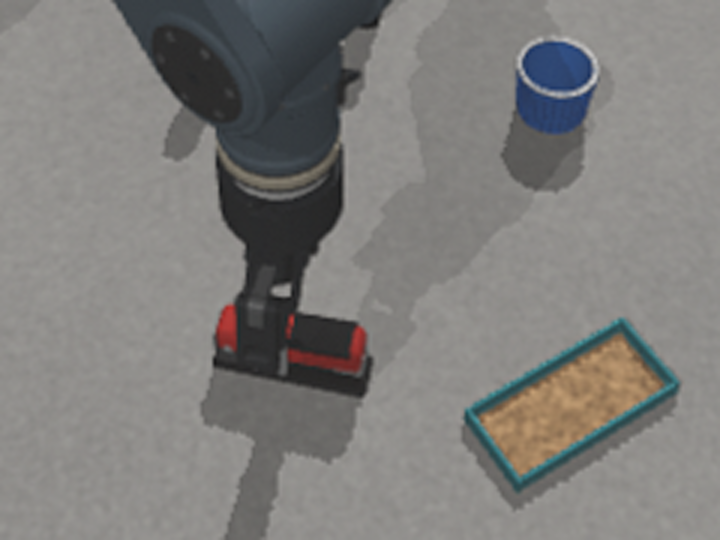

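The wrist view shows the stapler between the fingers, about 12 mm left of centre and square to the jaws. I'll align, lower and close.

Request:
{"name": "move_arm", "arguments": {"deltas": [[-0.006,-0.03,0.0,0,100],[-0.006,-0.03,0.03,0,100],[-0.006,-0.03,0.07,0,100],[-0.006,-0.03,0.11,0,100],[-0.006,-0.03,0.135,0,100],[-0.006,-0.03,0.143,0,100],[-0.006,-0.03,0.143,0,100],[-0.006,-0.03,0.143,0,100]]}}

```text
t: 2.3
tcp_pos: [0.3878, -0.3058, 0.0324]
tool_rot: [0.973, -0.23, 0.0, 0.0]
force: [-0.4, -0.1, -0.2]
finger_gap: 1.002
```

```bash
python3 -c "
from h import *
plan(.388,-.307,.033,-.465);snap('wrist','w3')"
```

```text
t 2.30 tcp [ 0.3878 -0.3058  0.0324] psi -0.465 q6 1.14 F [-0.4 -0.1 -0.2] gap 1.002
  delta [ 0.0017  0.0026 -0.0015] twist -0.000 rows~ 0.0 0.00026197330031379774
```

View pics/w3.png

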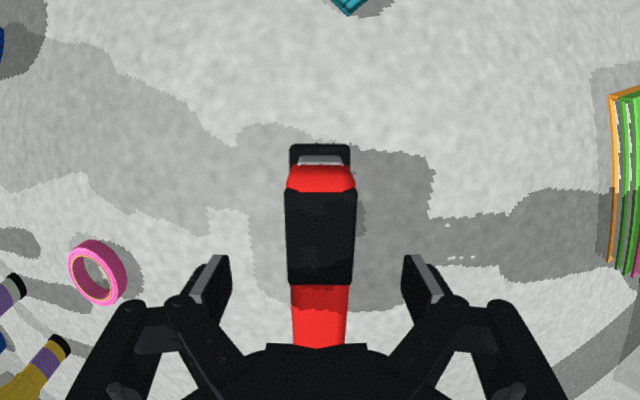

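The stapler is centred between the pads, at column 320. Closing now.

Request:
{"name": "move_arm", "arguments": {"deltas": [[0,0,0,0,0],[0,0,0,0,0],[0,0,0,0,0],[0,0,0,0,0],[0,0,0,0,0],[0,0,0,0,0],[0,0,0,0,0],[0,0,0,0,0]], "force": 40}}

```text
t: 3.02
tcp_pos: [0.3878, -0.3061, 0.0325]
tool_rot: [0.973, -0.23, 0.0, 0.0]
force: [-0.9, -0.9, 4.8]
finger_gap: 0.323
```

Request:
{"name": "move_arm", "arguments": {"deltas": [[0,0,0,0,0],[0,0,-0.02,0,0],[0,0,-0.06,0,0],[0,0,-0.1,0,0],[0,0,-0.15,0,0],[0,0,-0.18,0,0],[0,0,-0.18,0,0],[0,0,-0.18,0,0]]}}

```text
t: 3.68
tcp_pos: [0.3877, -0.3058, 0.1045]
tool_rot: [0.973, -0.23, 0.0, 0.0]
force: [-0.2, -0.2, -1.2]
finger_gap: 0.322
```

```bash
python3 -c "
from h import *
plan(.5676,-.385,.105,.288);snap('wrist','w4');snap('side','s4')
crop('s4','s4c',220,220,460,400,3)"
```

```text
t 3.68 tcp [ 0.3877 -0.3058  0.1045] psi -0.465 q6 1.14 F [-0.2 -0.2 -1.2] gap 0.322
  delta [ 0.4907 -0.0248 -0.0009] twist -1.506 rows~ 4.7 6.0270057324001725
```

View pics/s4c.png

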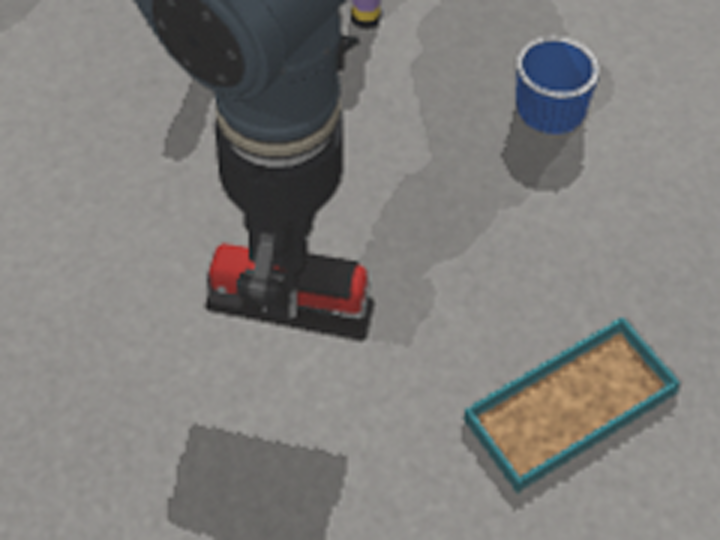

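View pics/w4.png

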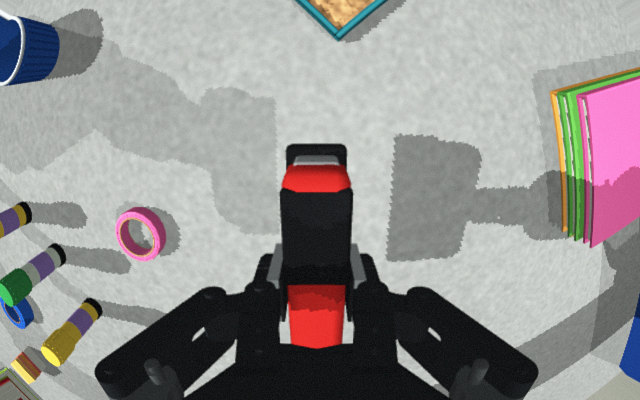

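The stapler is lifted level in the grip. The grip looks a little behind its middle, so I'll measure that.

```bash
python3 -c "
from h import *
s=manip.sense();R=Rt.from_quat(s['tool_rot']).as_matrix();p=s['tcp_pos']
for n in('s4','w4'):
    z=load(n);P=cloud(z);q=(P-p)@R
    hsv=cv2.cvtColor(z['rgb'],cv2.COLOR_RGB2HSV).astype(int)
    m=(z['d']>0)&(abs(q[...,1])<.018)&(abs(q[...,0])<.1)&(P[...,2]>.06)&(P[...,2]<.125)
    red=m&((hsv[...,0]<8)|(hsv[...,0]>172))&(hsv[...,1]>130)
    print(n,'all',q[m].min(0),q[m].max(0)); print('red',q[red].min(0),q[red].max(0))
    lo=m&(P[...,2]<.09);
    if lo.sum(): print('low',lo.sum(),q[lo].min(0),q[lo].max(0))
"
```

```text
s4 all [-0.05396354 -0.01617871 -0.02148226] [0.05678271 0.01699699 0.03490417]
red [-0.05253539 -0.01268229 -0.02148226] [0.05166834 0.01516953 0.00370983]
low 359 [-0.05396354 -0.01430846  0.01345741] [0.05678271 0.01699699 0.03490417]
w4 all [-0.0440563  -0.01797365 -0.02164241] [0.05862071 0.01796506 0.03027025]
red [-0.04346667 -0.01473946 -0.01996501] [0.05437548 0.01276047 0.02465574]
low 902 [ 0.04488614 -0.01677223  0.02219489] [0.05862071 0.01482193 0.03027025]
```

The stapler is centred in the grip to about 1.5 mm. Moving over the tray.

Request:
{"name": "move_arm", "arguments": {"deltas": [[0.08,0,0,-0.2,0],[0.16,-0.01,0,-0.4,0],[0.25,-0.015,0,-0.6,0],[0.33,-0.02,0,-0.8,0],[0.41,-0.025,0,-1,0],[0.47,-0.025,0,-1,0],[0.488,-0.025,0,-1,0],[0.488,-0.025,0,-1,0]]}}

```text
t: 4.45
tcp_pos: [0.5675, -0.3847, 0.1022]
tool_rot: [1.0, 0.018, -0.0, -0.0]
force: [-0.1, 0.2, -1.2]
finger_gap: 0.323
```

Request:
{"name": "move_arm", "arguments": {"deltas": [[0,0,0,-0.2,0],[0,0,0,-0.4,0],[0,0,0,-0.506,0],[0,0,0,-0.506,0],[0,0,0,-0.506,0],[0,0,0,-0.506,0],[0,0,0,-0.506,0],[0,0,0,-0.506,0]]}}

```text
t: 5.12
tcp_pos: [0.5662, -0.3844, 0.104]
tool_rot: [0.99, 0.143, -0.0, -0.0]
force: [0.5, 0.3, -1.9]
finger_gap: 0.32
```

```bash
python3 -c "
from h import *
plan(.566,-.3855,.0375,.288);snap('wrist','w5')"
```

```text
t 5.12 tcp [ 0.5662 -0.3844  0.104 ] psi 0.287 q6 0.52 F [ 0.5  0.3 -1.9] gap 0.320
  delta [-0.0013  0.0026  0.1662] twist -0.002 rows~ 1.6 0.0073986125499241
```

View pics/w5.png

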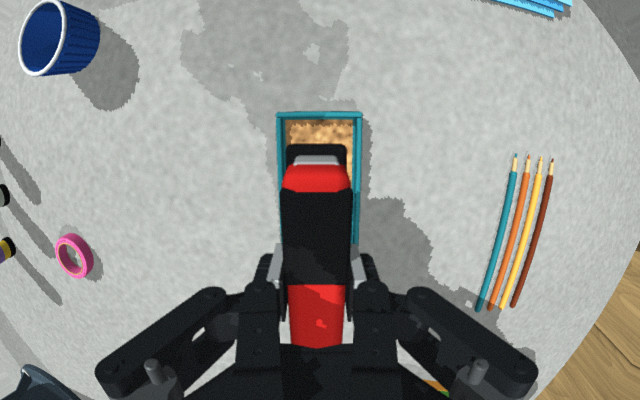

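The tray appears square around the stapler, with its walls at columns 280 and 360 and the nose centred at about 317. Lowering.

Request:
{"name": "move_arm", "arguments": {"deltas": [[0,0.003,0.04,0,0],[0,0.003,0.09,0,0],[0,0.003,0.13,0,0],[0,0.003,0.15,0,0],[0,0.003,0.163,0,0],[0,0.003,0.165,0,0],[0,0.003,0.165,0,0],[0,0.003,0.165,0,0]]}}

```text
t: 5.83
tcp_pos: [0.5676, -0.3862, 0.0391]
tool_rot: [0.99, 0.143, 0.001, 0.001]
force: [0.2, 0.1, -2.2]
finger_gap: 0.32
```

```bash
python3 -c "
from h import *
plan(.566,-.3855,.0365,.288);snap('side','s6');crop('s6','s6c',320,280,500,400,4)"
```

```text
t 5.83 tcp [ 0.5676 -0.3862  0.0391] psi 0.288 q6 0.52 F [ 0.2  0.1 -2.2] gap 0.320
  delta [-0.0033 -0.0028  0.0064] twist -0.000 rows~ 0.1 0.0014014534583777194
```

View pics/s6c.png

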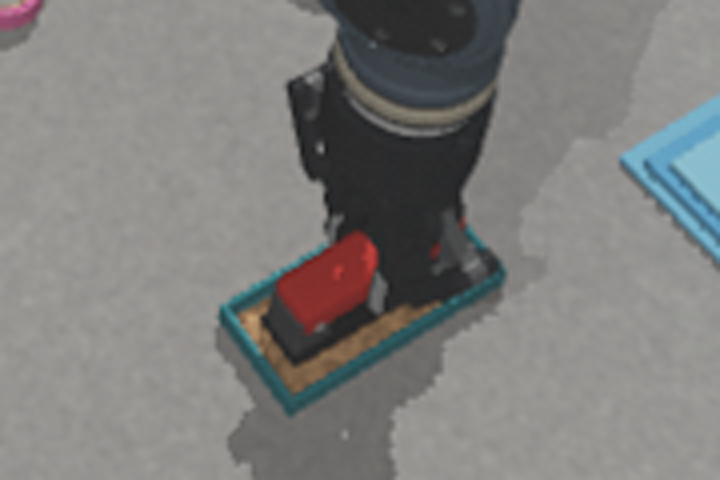

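The stapler is inside the walls with its nose near the far end. I'll shift it back about 2 mm, lower about 3 mm and release.

Request:
{"name": "move_arm", "arguments": {"deltas": [[-0.006,-0.002,0.0,0,0],[-0.006,-0.002,0.004,0,0],[-0.006,-0.002,0.007,0,0],[-0.006,-0.002,0.007,0,0],[-0.006,-0.002,0.007,0,70],[-0.006,-0.002,0.007,0,70],[-0.006,-0.002,0.007,0,70],[-0.006,-0.002,0.007,0,70]]}}

```text
t: 6.55
tcp_pos: [0.5645, -0.3856, 0.0351]
tool_rot: [0.99, 0.143, 0.0, 0.0]
force: [0.7, -1.0, -0.0]
finger_gap: 0.701
```

Request:
{"name": "move_arm", "arguments": {"deltas": [[0,0,0,0,80],[0,0,-0.05,0,80],[0,0,-0.12,0,80],[0,0,-0.2,0,80],[0,0,-0.3,0,80],[0,0,-0.4,0,80],[0,0,-0.45,0,80],[0,0,-0.45,0,80]]}}

```text
t: 7.22
tcp_pos: [0.5672, -0.388, 0.2224]
tool_rot: [0.99, 0.143, 0.004, 0.005]
force: [0.4, -0.5, 1.2]
finger_gap: 0.798
```

```bash
python3 -c "
from h import *
plan(.3465,.291,.22,.115);snap('wrist','w7');snap('side','s7');crop('s7','s7c',320,280,500,400,4)"
```

```text
t 7.22 tcp [ 0.5672 -0.388   0.2224] psi 0.288 q6 0.52 F [ 0.4 -0.5  1.2] gap 0.798
  delta [-0.047  -1.7843 -0.0147] twist 0.346 rows~ 17.1 1.3844079114768684
```

View pics/s7c.png

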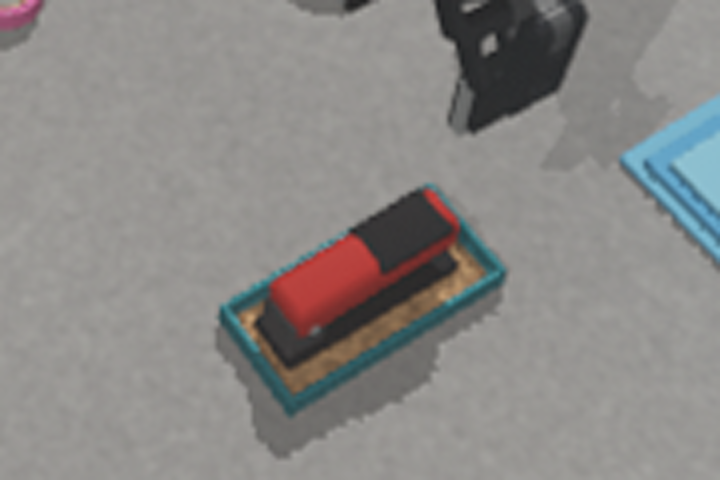

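View pics/w7.png

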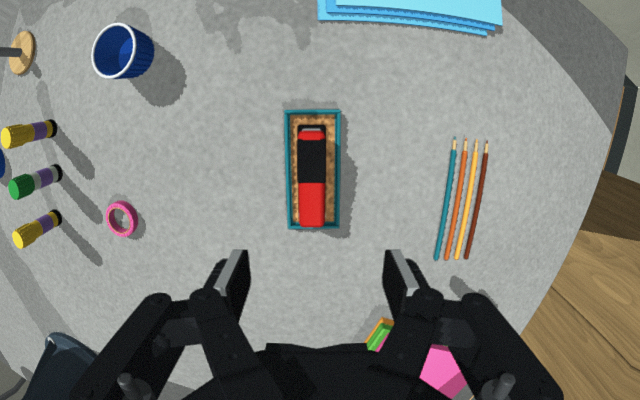

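The stapler lies flat in its tray, clear of all the walls. Going to the memo block.

Request:
{"name": "move_arm", "arguments": {"deltas": [[-0.002,-0.08,0,0.1,100],[-0.005,-0.18,0,0.2,100],[-0.007,-0.28,0,0.3,100],[-0.01,-0.38,0,0.346,100],[-0.012,-0.48,0,0.346,100],[-0.015,-0.58,0,0.346,100],[-0.018,-0.68,0,0.346,100],[-0.02,-0.78,0,0.346,100]]}}

```text
t: 7.98
tcp_pos: [0.4657, -0.0864, 0.2133]
tool_rot: [0.998, 0.057, -0.002, -0.001]
force: [0.2, 0.2, -0.3]
finger_gap: 1.001
```

```bash
python3 -c "
from h import *
plan(.3465,.291,.15,.115)"
```

```text
t 7.98 tcp [ 0.4657 -0.0864  0.2133] psi 0.114 q6 1.04 F [ 0.2  0.2 -0.3] gap 1.001
  delta [-0.1881 -0.9709  0.1617] twist -0.002 rows~ 9.6 0.007418947305792097
```

Request:
{"name": "move_arm", "arguments": {"deltas": [[-0.02,-0.1,0,0,100],[-0.04,-0.2,0,0,100],[-0.06,-0.3,0,0,100],[-0.08,-0.4,0,0,100],[-0.1,-0.5,0.02,0,100],[-0.12,-0.6,0.04,0,100],[-0.14,-0.7,0.06,0,100],[-0.16,-0.8,0.08,0,100]]}}

```text
t: 8.65
tcp_pos: [0.3655, 0.2231, 0.1815]
tool_rot: [0.998, 0.057, -0.002, 0.0]
force: [0.1, 0.7, -0.2]
finger_gap: 1.001
```

Request:
{"name": "move_arm", "arguments": {"deltas": [[-0.01,-0.07,0.02,0,100],[-0.02,-0.12,0.03,0,100],[-0.02,-0.12,0.03,0,100],[-0.02,-0.12,0.03,0,100],[-0.02,-0.12,0.03,0,100],[-0.02,-0.12,0.03,0,100],[-0.02,-0.12,0.03,0,100],[-0.02,-0.12,0.03,0,100]]}}

```text
t: 9.32
tcp_pos: [0.355, 0.2678, 0.1714]
tool_rot: [0.998, 0.056, 0.0, -0.0]
force: [0.6, 0.0, 0.2]
finger_gap: 1.005
```

```bash
python3 -c "
from fit import *
plan(.3465,.291,.025,.115);snap('wrist','w8');fit('w8',{k:R[k] for k in('memo','mtray','blue')})"
```

```text
t 9.32 tcp [0.355  0.2678 0.1714] psi 0.113 q6 1.85 F [0.6 0.  0.2] gap 1.005
  delta [-0.0147 -0.06    0.366 ] twist -0.004 rows~ 3.6 0.017819232257633197
w8 memo n 3001 z 0.041 mean [0.3499 0.2926] circ [0.3489 0.2926] 0.0348 lsq [0.3494 0.2926] rect [0.3486 0.2927] [0.0504 0.0496] ang 0.094
w8 mtray n 76 z 0.0136 mean [0.5266 0.3782] circ [0.5276 0.3767] 0.0122 lsq [0.5333 0.3777] rect [0.5268 0.3767] [0.0026 0.0241] ang 0.049
w8 blue n 1913 z 0.0231 mean [0.4421 0.1781] circ [0.4422 0.1759] 0.0312 lsq [0.442  0.1766] rect [0.4421 0.1759] [0.0599 0.0607] ang 0.151
```

View pics/w8.png

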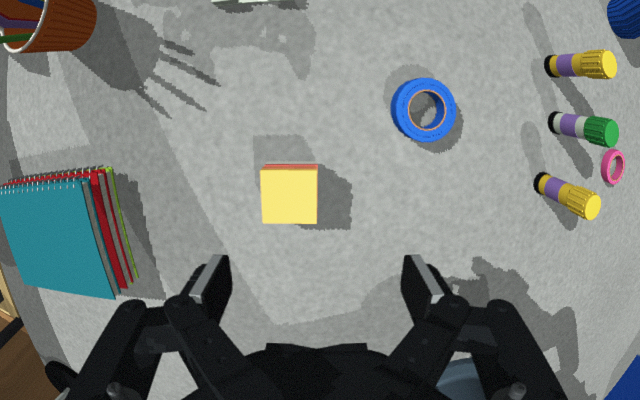

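The memo block is at (289,194), square to the jaws and clear of its neighbours. The three views agree within 2–3 mm. Descending.

Request:
{"name": "move_arm", "arguments": {"deltas": [[-0.012,-0.06,0.05,0.02,100],[-0.012,-0.062,0.13,0.02,100],[-0.012,-0.062,0.2,0.02,100],[-0.012,-0.062,0.26,0.02,100],[-0.012,-0.062,0.28,0.02,100],[-0.012,-0.062,0.28,0.02,100],[-0.012,-0.062,0.28,0.02,100],[-0.012,-0.062,0.28,0.02,100]]}}

```text
t: 10.03
tcp_pos: [0.3478, 0.293, 0.0604]
tool_rot: [0.999, 0.052, 0.001, -0.0]
force: [-0.3, 0.6, 0.0]
finger_gap: 1.001
```

```bash
python3 -c "
from fit import *
plan(.3475,.292,.025,.105);snap('wrist','w9');fit('w9',{k:R[k] for k in('memo',)})"
```

```text
t 10.03 tcp [0.3478 0.293  0.0604] psi 0.104 q6 1.92 F [-0.3  0.6  0. ] gap 1.001
  delta [-0.0012  0.0025  0.0884] twist -0.001 rows~ 0.8 0.004677004449653312
w9 memo n 7457 z 0.041 mean [0.3513 0.2932] circ [0.3487 0.2929] 0.0349 lsq [0.3502 0.2931] rect [0.3488 0.2929] [0.0508 0.0496] ang 0.111
```

View pics/w9.png

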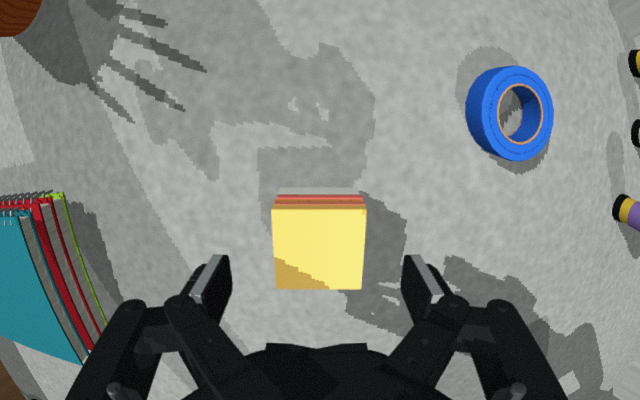

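Request:
{"name": "move_arm", "arguments": {"deltas": [[0.001,0.0,0.03,0,100],[0.001,0,0.06,0,100],[0.001,0,0.08,0,100],[0.001,0,0.087,0,100],[0.001,0,0.087,0,100],[0.001,0,0.087,0,100],[0.001,0,0.087,0,0],[0.001,0,0.087,0,0]]}}

```text
t: 10.75
tcp_pos: [0.3475, 0.293, 0.025]
tool_rot: [0.999, 0.052, 0.0, -0.0]
force: [1.0, -0.3, -0.0]
finger_gap: 0.75
```

Request:
{"name": "move_arm", "arguments": {"deltas": [[0,0,0,0,0],[0,0,0,0,0],[0,0,0,0,0],[0,0,0,0,0],[0,0,0,0,0],[0,0,0,0,0],[0,0,0,0,0],[0,0,0,0,0]]}}

```text
t: 11.42
tcp_pos: [0.3475, 0.2929, 0.025]
tool_rot: [0.999, 0.052, 0.0, -0.0]
force: [-1.0, -0.8, 6.1]
finger_gap: 0.579
```

```bash
python3 -c "
from fit import *
plan(.3475,.292,.1,.105);snap('wrist','w10')"
```

```text
t 11.42 tcp [0.3475 0.2929 0.025 ] psi 0.105 q6 1.92 F [-1.  -0.8  6.1] gap 0.579
  delta [-0.      0.0022 -0.1875] twist -0.000 rows~ 1.8 0.0008524936899203489
```

View pics/w10.png

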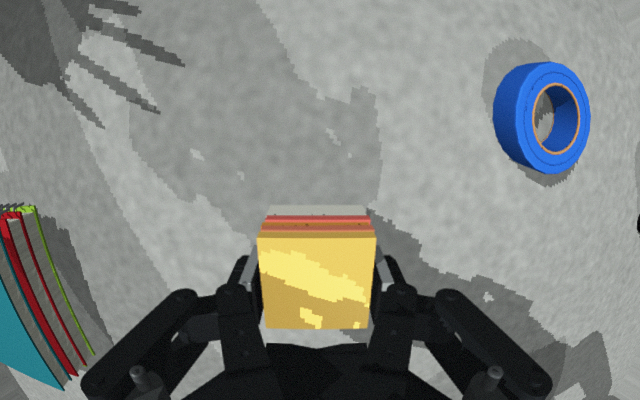

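It is gripped at an opening of 0.579, about 49 mm. Lifting and carrying it to the tray.

Request:
{"name": "move_arm", "arguments": {"deltas": [[0,0,-0.05,0,0],[0,0,-0.12,0,0],[0,0,-0.19,0,0],[0.03,-0.01,-0.2,0,0],[0.12,-0.02,-0.2,0,0],[0.22,-0.04,-0.2,0,0],[0.32,-0.06,-0.2,0,0],[0.4,-0.07,-0.2,0,0]]}}

```text
t: 12.13
tcp_pos: [0.5065, 0.3385, 0.1049]
tool_rot: [0.999, 0.052, 0.001, -0.001]
force: [0.3, 0.3, -1.2]
finger_gap: 0.58
```

```bash
python3 -c "
from fit import *
plan(.5665,.354,.1,.12)"
```

```text
t 12.13 tcp [0.5065 0.3385 0.1049] psi 0.105 q6 1.87 F [ 0.3  0.3 -1.2] gap 0.580
  delta [ 0.1531 -0.0229  0.0128] twist -0.030 rows~ 1.5 0.12161475645494609
```

Request:
{"name": "move_arm", "arguments": {"deltas": [[0.08,-0.01,0,-0.03,0],[0.14,-0.023,0,-0.03,0],[0.153,-0.023,0,-0.03,0],[0.153,-0.023,0,-0.03,0],[0.153,-0.023,0,-0.03,0],[0.153,-0.023,0,-0.03,0],[0.153,-0.023,0,-0.03,0],[0.153,-0.023,0,-0.03,0]]}}

```text
t: 12.8
tcp_pos: [0.562, 0.3527, 0.1045]
tool_rot: [0.998, 0.06, -0.001, 0.0]
force: [0.1, 0.0, -0.2]
finger_gap: 0.577
```

```bash
python3 -c "
from fit import *
plan(.5665,.354,.03,.12);snap('wrist','w11');snap('top','t11');crop('t11','t11c',180,130,300,220,5);snap('side','s11');crop('s11','s11c',240,80,400,200,4)"
```

```text
t 12.80 tcp [0.562  0.3527 0.1045] psi 0.120 q6 1.84 F [ 0.1  0.  -0.2] gap 0.577
  delta [ 0.0119 -0.0018  0.1861] twist 0.001 rows~ 1.8 0.002350860472596618
```

View pics/w11.png

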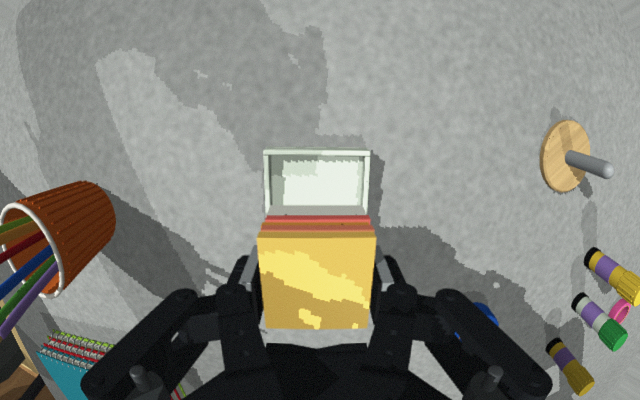

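View pics/s11c.png

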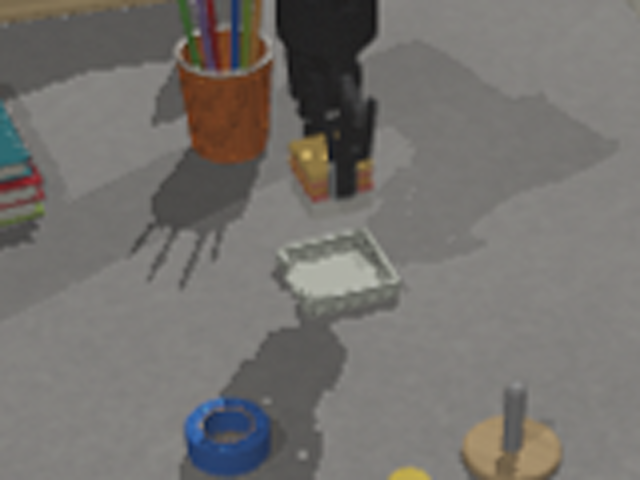

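The tray's walls, at columns 265 and 370, are centred on the block. Lowering.

Request:
{"name": "move_arm", "arguments": {"deltas": [[0.012,-0.002,0.02,0,0],[0.012,-0.002,0.08,0,0],[0.012,-0.002,0.13,0,0],[0.012,-0.002,0.16,0,0],[0.012,-0.002,0.175,0,0],[0.012,-0.002,0.18,0,0],[0.012,-0.002,0.18,0,0],[0.012,-0.002,0.18,0,0]]}}

```text
t: 13.62
tcp_pos: [0.5688, 0.3546, 0.0332]
tool_rot: [0.998, 0.06, 0.001, -0.0]
force: [0.1, 0.3, -1.3]
finger_gap: 0.579
```

```bash
python3 -c "
from fit import *
plan(.5665,.354,.029,.12);snap('wrist','w12');snap('side','s12');crop('s12','s12c',240,80,400,200,4)"
```

```text
t 13.62 tcp [0.5688 0.3546 0.0332] psi 0.120 q6 1.84 F [ 0.1  0.3 -1.3] gap 0.579
  delta [-0.0059  0.0009  0.0106] twist -0.000 rows~ 0.1 0.0012208338385446833
```

View pics/w12.png

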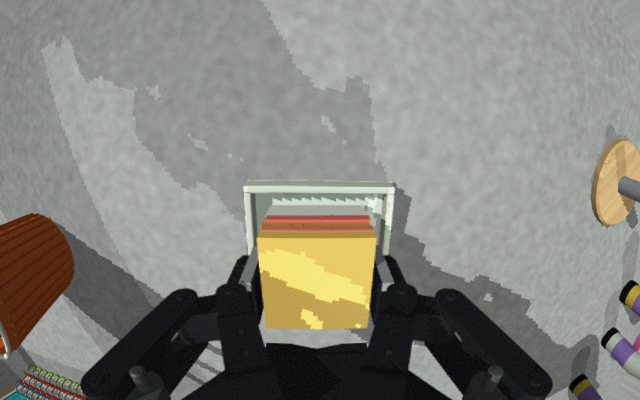

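View pics/s12c.png

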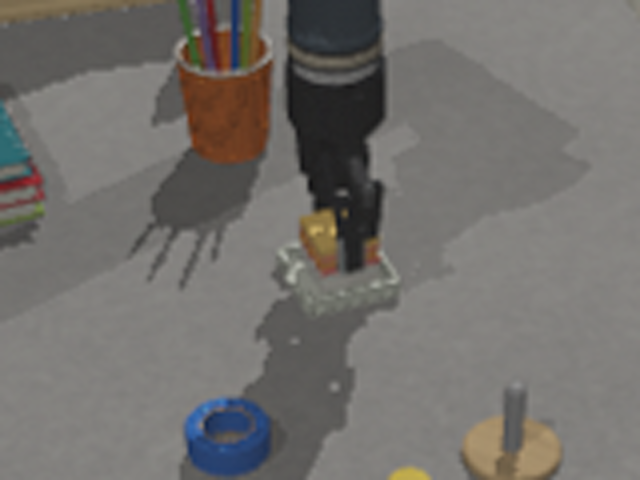

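The block is within the walls, about 4 mm above the floor. Lowering the rest and releasing.

Request:
{"name": "move_arm", "arguments": {"deltas": [[-0.005,0.001,0.004,0,0],[-0.005,0.001,0.009,0,0],[-0.005,0.001,0.01,0,0],[-0.005,0.001,0.01,0,0],[-0.005,0.001,0.01,0,80],[-0.005,0.001,0.01,0,80],[-0.005,0.001,0.01,0,80],[-0.005,0.001,0.01,0,80]]}}

```text
t: 14.38
tcp_pos: [0.5661, 0.3537, 0.0283]
tool_rot: [0.998, 0.06, -0.0, 0.0]
force: [-0.6, -0.1, -0.2]
finger_gap: 0.796
```

Request:
{"name": "move_arm", "arguments": {"deltas": [[0,0,0,0,85],[0,0,-0.05,0,85],[0,0,-0.1,0,85],[0,0,-0.2,0,85],[0,0,-0.3,0,85],[0,0,-0.4,0,85],[0,0,-0.45,0,85],[0,0,-0.45,0,85]]}}

```text
t: 15.05
tcp_pos: [0.5695, 0.3552, 0.2155]
tool_rot: [0.998, 0.06, 0.006, -0.002]
force: [1.1, 0.5, 0.8]
finger_gap: 0.85
```

```bash
python3 -c "
from fit import *
plan(.463,-.010,.2,0);snap('wrist','w13');snap('side','s13');crop('s13','s13c',240,80,400,200,4)"
```

```text
t 15.05 tcp [0.5695 0.3552 0.2155] psi 0.120 q6 1.84 F [1.1 0.5 0.8] gap 0.850
  delta [-0.3741  0.8747  0.0308] twist 0.240 rows~ 9.1 0.9599393117305912
```

View pics/w13.png

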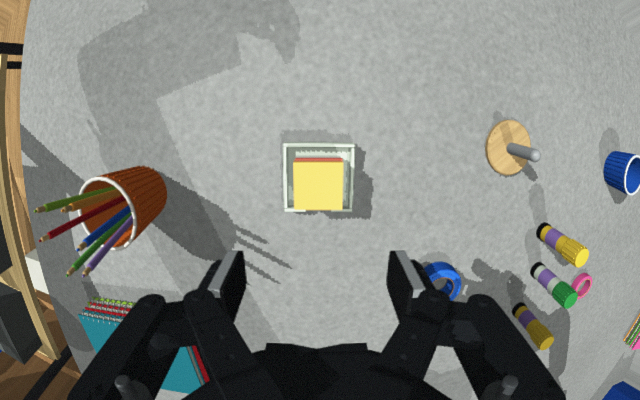

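View pics/s13c.png

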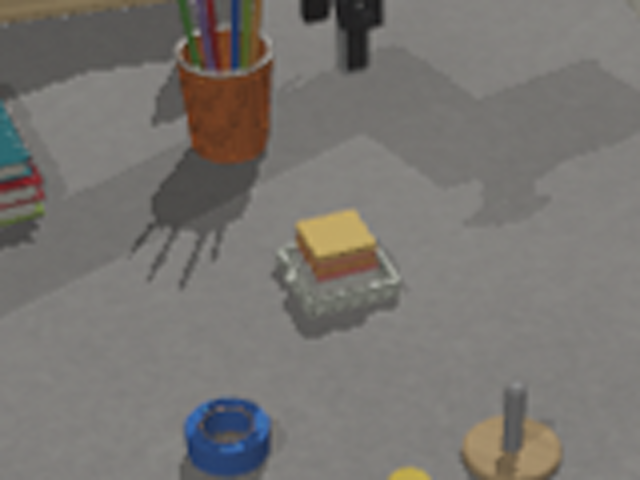

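The memo block sits in its tray. I'll check that it's flat and move on to the glue stick.

Request:
{"name": "move_arm", "arguments": {"deltas": [[-0.04,0.08,0,0.06,85],[-0.08,0.17,0,0.12,85],[-0.12,0.27,0,0.12,85],[-0.16,0.37,0,0.12,85],[-0.2,0.47,0,0.12,85],[-0.24,0.56,0,0.12,85],[-0.28,0.66,0,0.12,100],[-0.32,0.75,0,0.12,100]]}}

```text
t: 15.82
tcp_pos: [0.473, 0.0401, 0.2066]
tool_rot: [1.0, 0.03, -0.002, -0.0]
force: [1.0, 0.0, -0.0]
finger_gap: 0.996
```

Request:
{"name": "move_arm", "arguments": {"deltas": [[-0.03,0.07,0.01,0,100],[-0.05,0.1,0.02,0,100],[-0.05,0.1,0.02,0,100],[-0.05,0.1,0.02,0,100],[-0.05,0.1,0.02,0,100],[-0.05,0.1,0.02,0,100],[-0.05,0.1,0.02,0,100],[-0.05,0.1,0.02,0,100]]}}

```text
t: 16.48
tcp_pos: [0.4579, 0.0014, 0.2004]
tool_rot: [1.0, 0.031, 0.0, -0.0]
force: [-0.1, -0.8, -0.2]
finger_gap: 0.998
```

```bash
python3 -c "
from fit import *
plan(.464,-.010,.13,.06);snap('wrist','w14');fit('w14',{k:R[k] for k in('glue','yel1','yel2','cup','stand')})
z=load('w13');P=cloud(z);hsv=cv2.cvtColor(z['rgb'],cv2.COLOR_RGB2HSV).astype(int)
m=(np.hypot(P[...,0]-.566,P[...,1]-.354)<.04)&(hsv[...,0]>17)&(hsv[...,0]<32)&(hsv[...,1]>100)&(P[...,2]>.03)
q=P[m];print('memo',cv2.minAreaRect(q[:,:2].astype(np.float32)),np.linalg.lstsq(np.c_[q[:,:2]-q[:,:2].mean(0),np.ones(len(q))],q[:,2],rcond=None)[0])"
```

```text
t 16.48 tcp [0.4579 0.0014 0.2004] psi 0.062 q6 1.27 F [-0.1 -0.8 -0.2] gap 0.998
  delta [0.0134 0.0293 0.1761] twist 0.003 rows~ 1.7 0.01298913254692665
w14 glue n 934 z 0.0941 mean [ 0.4673 -0.0079] circ [ 0.4664 -0.0079] 0.0148 lsq [ 0.467 -0.008] rect [ 0.4667 -0.008 ] [0.0279 0.0282] ang 0.355
w14 yel1 n 1020 z 0.0941 mean [0.5315 0.0102] circ [0.5314 0.0102] 0.0148 lsq [0.5315 0.0102] rect [0.5315 0.0107] [0.0278 0.0281] ang 0.848
w14 yel2 n 733 z 0.0941 mean [ 0.392  -0.0054] circ [ 0.3904 -0.0057] 0.0145 lsq [ 0.3912 -0.0055] rect [ 0.3909 -0.0056] [0.0279 0.0278] ang 0.814
w14 cup n 539 z 0.0519 mean [ 0.6377 -0.1321] circ [ 0.6519 -0.1291] 0.0331 lsq [ 0.6525 -0.128 ] rect [ 0.6404 -0.1322] [0.0378 0.066 ] ang 0.265
w14 stand n 1836 z 0.0071 mean [0.6263 0.1153] circ [0.6376 0.1174] 0.0361 lsq [0.6325 0.1169] rect [0.6259 0.1181] [0.0714 0.0465] ang 1.504
memo ((0.5664317011833191, 0.3615347146987915), (0.0500149168074131, 0.061945293098688126), 6.387473106384277) [-0.00756373  0.05876184  0.04529653]
```

View pics/w14.png

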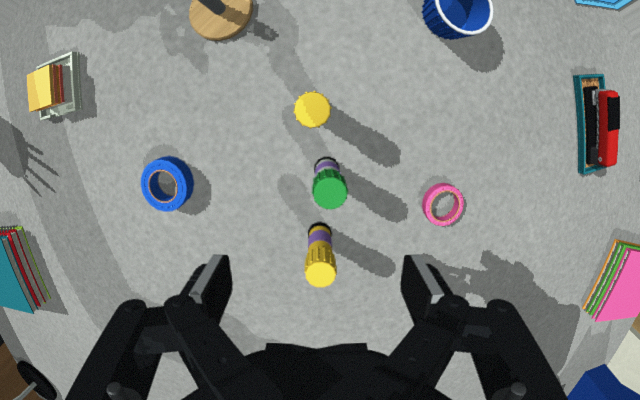

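The green-capped stick is at (330,188), between the yellow ones at (312,108) and (320,272). The jaws open across the row. Descending on the green cap.

Request:
{"name": "move_arm", "arguments": {"deltas": [[0.015,0.027,0.02,0,100],[0.016,0.027,0.1,0,100],[0.016,0.027,0.17,0,100],[0.016,0.027,0.17,0,100],[0.016,0.027,0.17,0,100],[0.016,0.027,0.17,0,100],[0.016,0.027,0.17,0,100],[0.016,0.027,0.17,0,100]]}}

```text
t: 17.2
tcp_pos: [0.4657, -0.0102, 0.1338]
tool_rot: [1.0, 0.03, 0.002, 0.0]
force: [1.0, 0.3, -0.2]
finger_gap: 0.998
```

```bash
python3 -c "
from fit import *
plan(.465,-.009,.073,.06);snap('wrist','w15');fit('w15',{k:R[k] for k in('glue',)})"
```

```text
t 17.20 tcp [ 0.4657 -0.0102  0.1338] psi 0.060 q6 1.25 F [ 1.   0.3 -0.2] gap 0.998
  delta [-0.002  -0.0033  0.152 ] twist 0.000 rows~ 1.5 1.9022750743247322e-05
w15 glue n 1603 z 0.0941 mean [ 0.4681 -0.0081] circ [ 0.4666 -0.0082] 0.0149 lsq [ 0.4675 -0.0081] rect [ 0.467  -0.0081] [0.0281 0.0282] ang 1.54
```

View pics/w15.png

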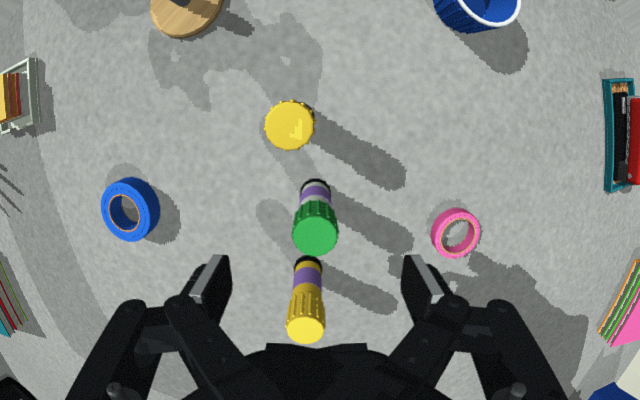

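The green cap is centred at (315,235). Lowering to grip it.

Request:
{"name": "move_arm", "arguments": {"deltas": [[0,-0.003,0.05,0,100],[0,-0.003,0.1,0,100],[0,-0.003,0.14,0,100],[0,-0.003,0.152,0,100],[0,-0.003,0.152,0,100],[0,-0.003,0.152,0,100],[0,-0.003,0.152,0,0],[0,-0.003,0.152,0,0]], "force": 35}}

```text
t: 17.92
tcp_pos: [0.4653, -0.0089, 0.0727]
tool_rot: [1.0, 0.03, 0.001, 0.0]
force: [-0.7, 0.4, 0.4]
finger_gap: 0.749
```

Request:
{"name": "move_arm", "arguments": {"deltas": [[0,0,0,0,0],[0,0,0,0,0],[0,0,0,0,0],[0,0,0,0,0],[0,0,0,0,0],[0,0,0,0,0],[0,0,0,0,0],[0,0,0,0,0]]}}

```text
t: 18.58
tcp_pos: [0.4649, -0.0088, 0.0721]
tool_rot: [1.0, 0.03, 0.0, 0.0]
force: [-0.3, -0.6, 5.8]
finger_gap: 0.317
```

Request:
{"name": "move_arm", "arguments": {"deltas": [[0,0,-0.03,0,0],[0,0,-0.1,0,0],[0,0,-0.18,0,0],[0,0,-0.26,0,0],[0,0,-0.3,0,0],[0,0,-0.3,0,0],[0,0,-0.3,0,0],[0,0,-0.3,0,0]]}}

```text
t: 19.25
tcp_pos: [0.4636, -0.0085, 0.1908]
tool_rot: [1.0, 0.03, -0.001, -0.0]
force: [-0.1, 0.9, -1.5]
finger_gap: 0.321
```

```bash
python3 -c "
from fit import *
plan(.652,-.130,.19,.06);snap('wrist','w16');snap('side','s16');crop('s16','s16c',240,140,440,290,4)"
```

```text
t 19.25 tcp [ 0.4636 -0.0085  0.1908] psi 0.060 q6 1.25 F [-0.1  0.9 -1.5] gap 0.321
  delta [0.4519 0.3313 0.0007] twist -0.001 rows~ 5.4 0.0024195972762273547
```

View pics/w16.png

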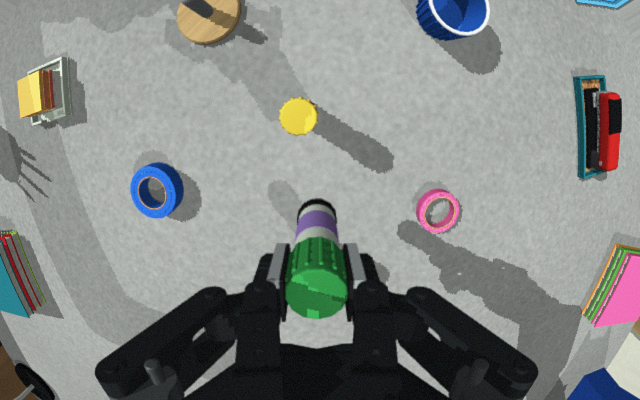

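View pics/s16c.png

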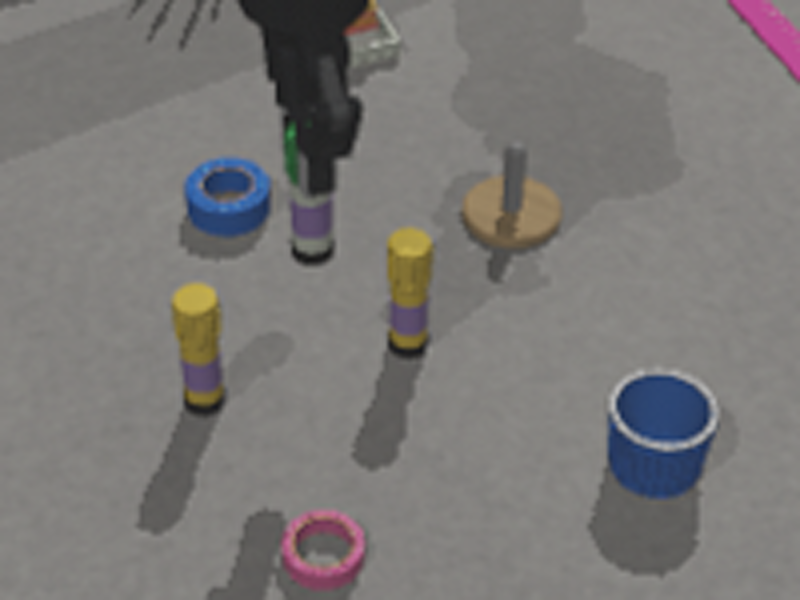

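The glue stick is held upright with its underside near 0.118, above the yellow sticks. Carrying it to the cup.

Request:
{"name": "move_arm", "arguments": {"deltas": [[0.05,0.04,0,0,0],[0.13,0.1,0,0,0],[0.21,0.16,0,0,0],[0.3,0.22,0,0,0],[0.38,0.28,0,0,0],[0.44,0.32,0,0,0],[0.452,0.331,0,0,0],[0.452,0.331,0,0,0]]}}

```text
t: 20.02
tcp_pos: [0.6537, -0.1315, 0.1891]
tool_rot: [1.0, 0.029, -0.001, -0.0]
force: [-0.1, 0.8, -1.2]
finger_gap: 0.32
```

Request:
{"name": "move_arm", "arguments": {"deltas": [[0,0,0,0,0],[0,0,0,0,0],[0,0,0,0,0],[0,0,0,0,0],[0,0,0.04,0,0],[0,0,0.08,0,0],[0,0,0.08,0,0],[0,0,0.08,0,0]]}}

```text
t: 20.68
tcp_pos: [0.652, -0.1294, 0.1592]
tool_rot: [1.0, 0.03, -0.001, -0.0]
force: [0.0, -0.5, -0.7]
finger_gap: 0.322
```

```bash
python3 -c "
from fit import *
plan(.652,-.130,.08,.06);snap('wrist','w17');snap('side','s17');crop('s17','s17c',320,140,480,260,5)"
```

```text
t 20.68 tcp [ 0.652  -0.1294  0.1592] psi 0.060 q6 1.15 F [ 0.  -0.5 -0.7] gap 0.322
  delta [0.0004 0.0018 0.198 ] twist 0.001 rows~ 1.9 0.00244309563574589
```

View pics/w17.png

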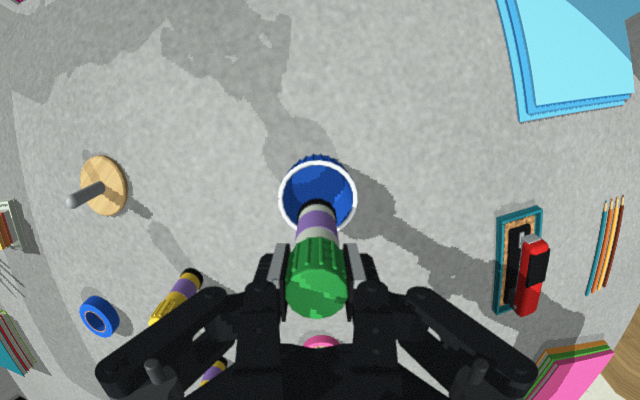

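View pics/s17c.png

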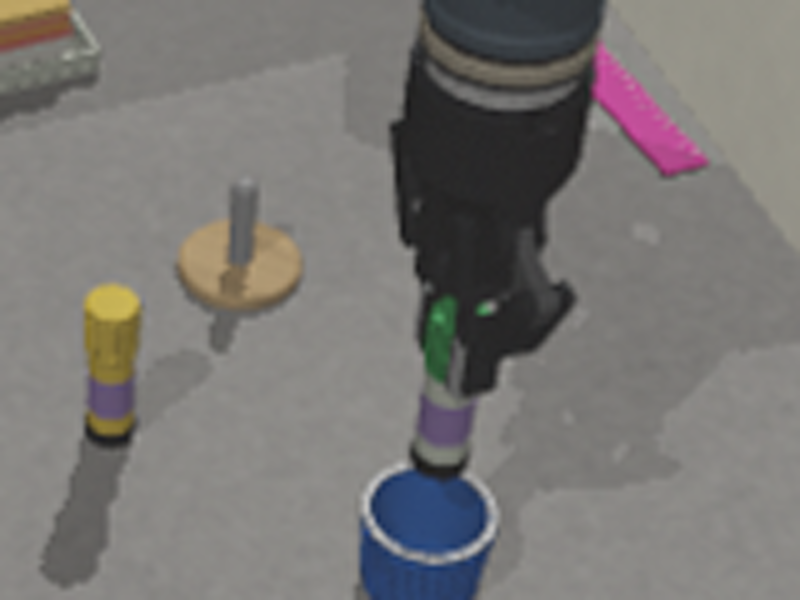

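The stick is centred over the cup in both views. Lowering it.

Request:
{"name": "move_arm", "arguments": {"deltas": [[0,0.001,0.03,0,0],[0,0.001,0.08,0,0],[0,0.001,0.13,0,0],[0,0.001,0.17,0,0],[0,0.001,0.19,0,0],[0,0.001,0.2,0,0],[0,0.001,0.202,0,0],[0,0.001,0.202,0,0]]}}

```text
t: 21.45
tcp_pos: [0.6535, -0.1307, 0.0793]
tool_rot: [1.0, 0.03, 0.001, 0.0]
force: [-1.2, -0.0, -0.3]
finger_gap: 0.313
```

```bash
python3 -c "
from fit import *
plan(.652,-.130,.076,.06);snap('wrist','w18');snap('side','s18');crop('s18','s18c',320,140,480,260,5)"
```

```text
t 21.45 tcp [ 0.6535 -0.1307  0.0793] psi 0.060 q6 1.15 F [-1.2 -0.  -0.3] gap 0.313
  delta [-0.0038 -0.002   0.0084] twist -0.000 rows~ 0.1 0.0018480142266597925
```

View pics/w18.png

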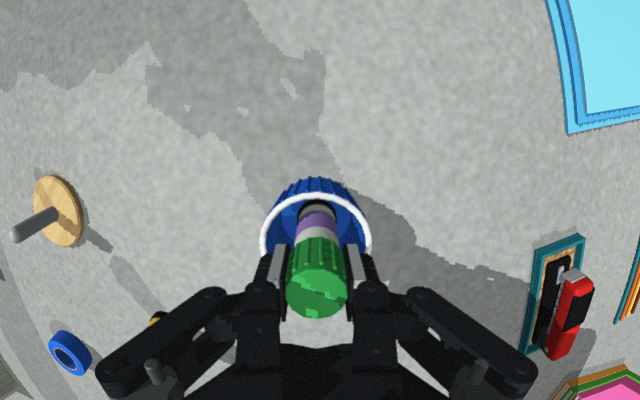

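View pics/s18c.png

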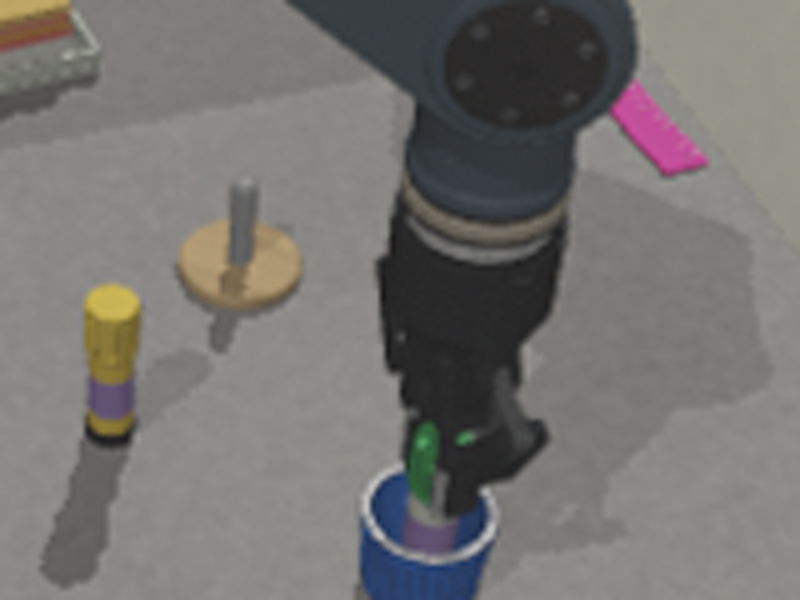

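The stick is well inside the cup. Lowering the last 2–3 mm, then opening.

Request:
{"name": "move_arm", "arguments": {"deltas": [[-0.003,0,0.003,0,0],[-0.003,0,0.006,0,0],[-0.003,0,0.006,0,0],[-0.003,0,0.006,0,0],[-0.003,0,0.006,0,0],[-0.003,0,0.006,0,0],[-0.003,0,0.006,0,45],[-0.003,0,0.006,0,45]]}}

```text
t: 22.22
tcp_pos: [0.6519, -0.1306, 0.0765]
tool_rot: [1.0, 0.03, 0.0, 0.0]
force: [-0.5, 0.0, -0.8]
finger_gap: 0.45
```

Request:
{"name": "move_arm", "arguments": {"deltas": [[0,0,0,0,70],[0,0,0,0,85],[0,0,0,0,85],[0,0,-0.05,0,85],[0,0,-0.12,0,85],[0,0,-0.2,0,85],[0,0,-0.3,0,85],[0,0,-0.38,0,85]]}}

```text
t: 22.88
tcp_pos: [0.6521, -0.1306, 0.2309]
tool_rot: [1.0, 0.03, 0.001, 0.0]
force: [0.8, -0.8, 0.2]
finger_gap: 0.851
```

```bash
python3 -c "
from fit import *
plan(.44,.175,.15,0.);snap('wrist','w19');snap('side','s19');crop('s19','s19c',320,140,480,260,5)"
```

```text
t 22.88 tcp [ 0.6521 -0.1306  0.2309] psi 0.060 q6 1.15 F [ 0.8 -0.8  0.2] gap 0.851
  delta [-0.4838 -0.7945  0.2011] twist 0.120 rows~ 9.1 0.47854880037213443
```

View pics/w19.png

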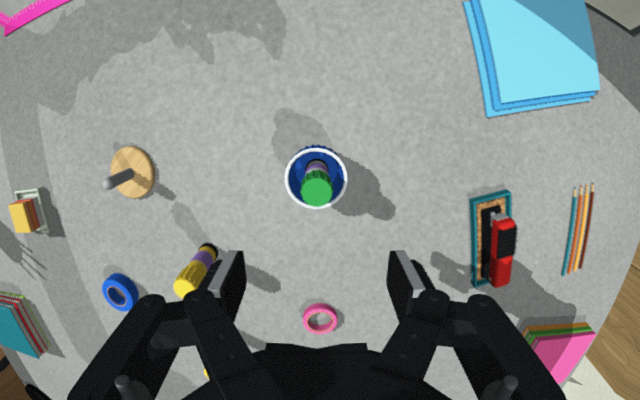

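View pics/s19c.png

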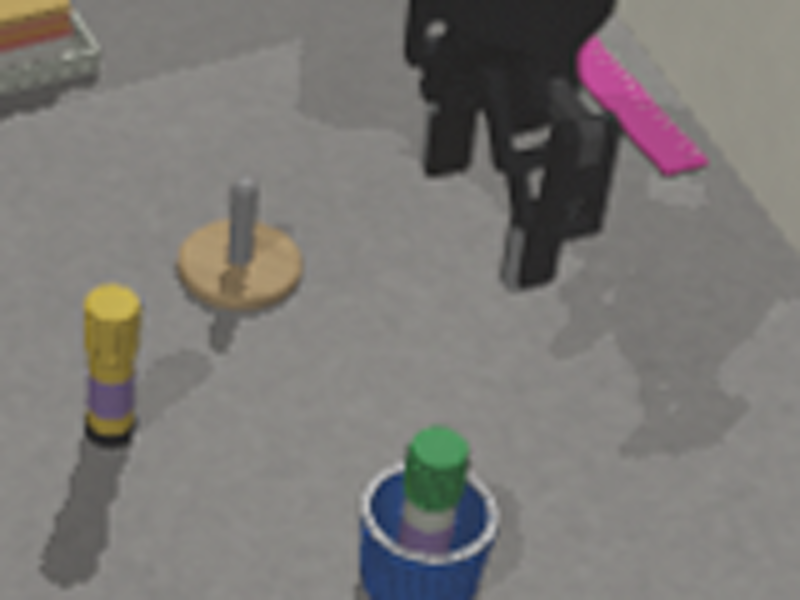

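The glue stick stands upright, centred in the cup. Next is the blue roll.

Request:
{"name": "move_arm", "arguments": {"deltas": [[-0.05,-0.08,0,0,100],[-0.1,-0.16,0,0,100],[-0.15,-0.25,0,0,100],[-0.2,-0.33,0,0,100],[-0.25,-0.42,0,0,100],[-0.3,-0.5,0,0,100],[-0.36,-0.59,0.02,0,100],[-0.41,-0.67,0.05,0,100]]}}

```text
t: 23.65
tcp_pos: [0.4712, 0.1282, 0.2088]
tool_rot: [1.0, 0.03, 0.001, -0.0]
force: [1.6, 0.3, -0.6]
finger_gap: 1.003
```

Request:
{"name": "move_arm", "arguments": {"deltas": [[-0.04,-0.08,0.05,0,100],[-0.07,-0.12,0.12,0,100],[-0.07,-0.12,0.15,0,100],[-0.07,-0.12,0.15,0,100],[-0.07,-0.12,0.15,0,100],[-0.07,-0.12,0.15,0,100],[-0.07,-0.12,0.15,0,100],[-0.07,-0.12,0.15,0,100]]}}

```text
t: 24.32
tcp_pos: [0.4427, 0.1727, 0.1494]
tool_rot: [1.0, 0.029, 0.001, -0.0]
force: [-0.5, -0.1, -0.0]
finger_gap: 0.995
```

```bash
python3 -c "
from fit import *
plan(.441,.175,.07,.06);snap('wrist','w20');fit('w20',{k:R[k] for k in('blue','stand')})"
```

```text
t 24.32 tcp [0.4427 0.1727 0.1494] psi 0.058 q6 1.65 F [-0.5 -0.1 -0. ] gap 0.995
  delta [-0.0044 -0.0059  0.1986] twist -0.003 rows~ 1.9 0.01231938469808118
w20 blue n 2244 z 0.0232 mean [0.4443 0.1753] circ [0.4427 0.175 ] 0.0311 lsq [0.443  0.1752] rect [0.4426 0.1752] [0.0606 0.0607] ang 1.45
w20 stand n 1132 z 0.007 mean [0.615  0.1152] circ [0.6232 0.1158] 0.0321 lsq [0.6229 0.1161] rect [0.6137 0.1142] [0.0218 0.0641] ang 0.157
```

View pics/w20.png

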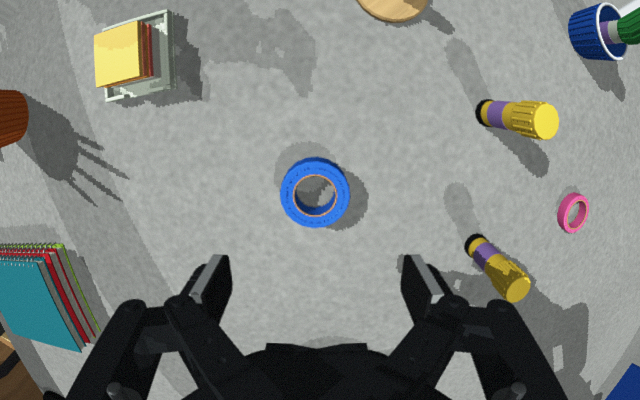

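The blue roll is centred at (315,193). Descending with open jaws.

Request:
{"name": "move_arm", "arguments": {"deltas": [[-0.002,-0.006,0.05,0,100],[-0.002,-0.006,0.12,0,100],[-0.002,-0.006,0.18,0,100],[-0.002,-0.006,0.24,0,100],[-0.002,-0.006,0.29,0,100],[-0.002,-0.006,0.32,0,100],[-0.002,-0.006,0.325,0,100],[-0.002,-0.006,0.325,0,100]]}}

```text
t: 25.03
tcp_pos: [0.4407, 0.1753, 0.0182]
tool_rot: [1.0, 0.03, -0.0, 0.0]
force: [0.3, 0.3, 0.6]
finger_gap: 0.998
```

```bash
python3 -c "
from fit import *
plan(.442,.175,.016,.06);snap('wrist','w21')"
```

```text
t 25.03 tcp [0.4407 0.1753 0.0182] psi 0.059 q6 1.65 F [0.3 0.3 0.6] gap 0.998
  delta [0.0033 0.0008 0.0055] twist -0.002 rows~ 0.1 0.007403106443050819
```

View pics/w21.png

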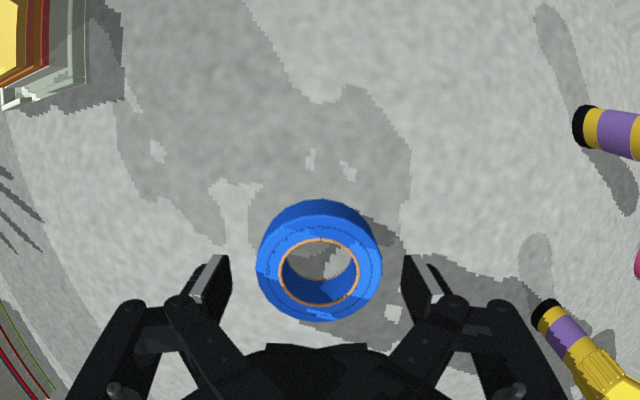

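The roll is centred between the pads, at column 320. Closing.

Request:
{"name": "move_arm", "arguments": {"deltas": [[0.003,0,0.005,0,100],[0.003,0,0.005,0,0],[0.003,0,0.005,0,0],[0.003,0,0.005,0,0],[0.003,0,0.005,0,0],[0.003,0,0.005,0,0],[0.003,0,0.005,0,0],[0.003,0,0.005,0,0]], "force": 35}}

```text
t: 25.75
tcp_pos: [0.4424, 0.1757, 0.0179]
tool_rot: [1.0, 0.03, 0.001, -0.0]
force: [0.1, -0.6, 7.6]
finger_gap: 0.716
```

Request:
{"name": "move_arm", "arguments": {"deltas": [[0,0,-0.01,0,0],[0,0,-0.05,0,0],[0,0,-0.11,0,0],[0,0,-0.17,0,0],[0,0,-0.23,0,0],[0,0,-0.25,0,0],[0,0,-0.25,0,0],[0,0,-0.25,0,0]]}}

```text
t: 26.42
tcp_pos: [0.4416, 0.1756, 0.1167]
tool_rot: [1.0, 0.03, 0.0, -0.0]
force: [0.5, 0.1, -0.2]
finger_gap: 0.715
```

```bash
python3 -c "
from fit import *
plan(.637,.116,.115,.06);snap('wrist','w22');snap('side','s22');crop('s22','s22c',240,100,420,220,4)"
```

```text
t 26.42 tcp [0.4416 0.1756 0.1167] psi 0.060 q6 1.65 F [ 0.5  0.1 -0.2] gap 0.715
  delta [0.4788 0.1781 0.0046] twist -0.000 rows~ 4.9 0.0008108887207478347
```

View pics/w22.png

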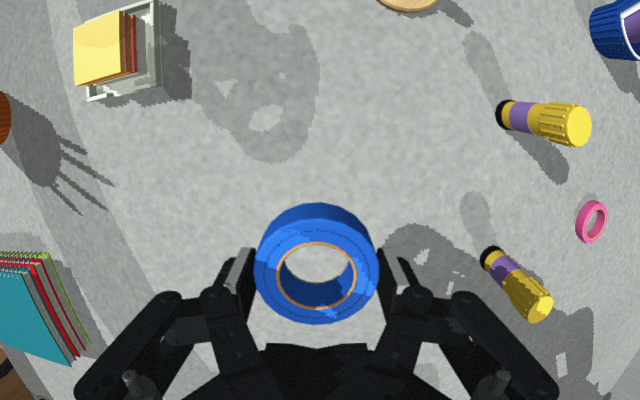

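View pics/s22c.png

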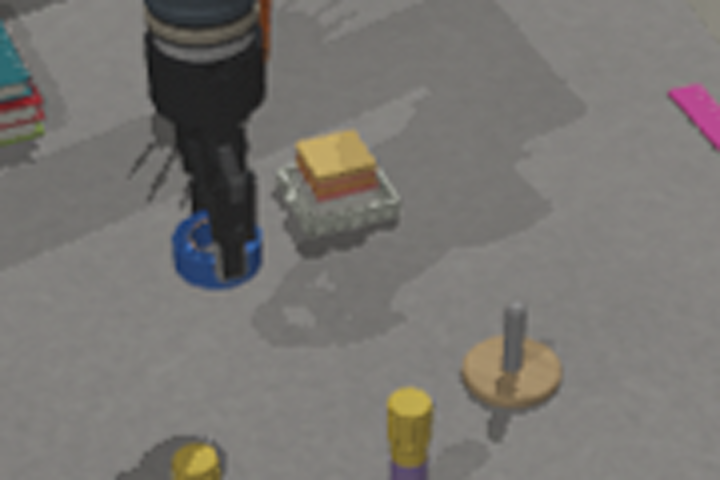

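The roll is held level, with its underside near 0.099, above the rod top. Carrying it to the stand.

Request:
{"name": "move_arm", "arguments": {"deltas": [[0.05,0.02,0,0,0],[0.13,0.05,0,0,0],[0.22,0.08,0,0,0],[0.31,0.12,0,0,0],[0.4,0.15,0,0,0],[0.46,0.17,0,0,0],[0.479,0.178,0,0,0],[0.479,0.178,0,0,0]]}}

```text
t: 27.18
tcp_pos: [0.6385, 0.1149, 0.1144]
tool_rot: [1.0, 0.029, -0.001, 0.0]
force: [-0.0, -0.0, -1.4]
finger_gap: 0.709
```

Request:
{"name": "move_arm", "arguments": {"deltas": [[0,0,0,0,0],[0,0,0,0,0],[0,0,0,0,0],[0,0,0,0,0],[0,0,0,0,0],[0,0,0,0,0],[0,0,0,0,0],[0,0,0,0,0]]}}

```text
t: 27.85
tcp_pos: [0.6371, 0.1161, 0.1168]
tool_rot: [1.0, 0.03, 0.0, 0.0]
force: [-0.7, 1.1, -0.2]
finger_gap: 0.716
```

```bash
python3 -c "
from fit import *
plan(.637,.116,.026,.06);snap('wrist','w23');snap('side','s23');crop('s23','s23c',300,100,460,220,5);snap('top','t23');crop('t23','t23c',250,100,370,210,5)"
```

```text
t 27.85 tcp [0.6371 0.1161 0.1168] psi 0.060 q6 1.52 F [-0.7  1.1 -0.2] gap 0.716
  delta [-0.0004  0.0003  0.2269] twist -0.000 rows~ 2.2 3.150425806515839e-05
```

View pics/w23.png

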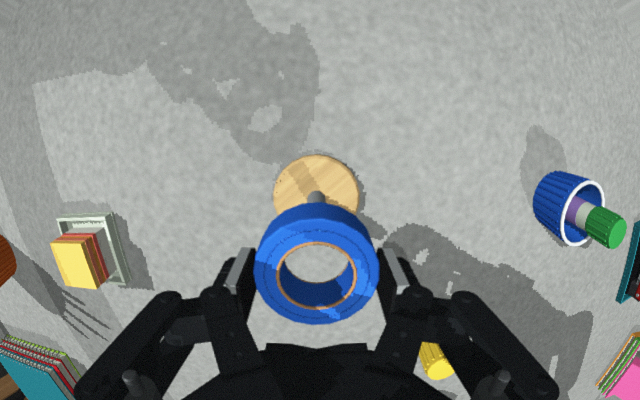

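View pics/s23c.png

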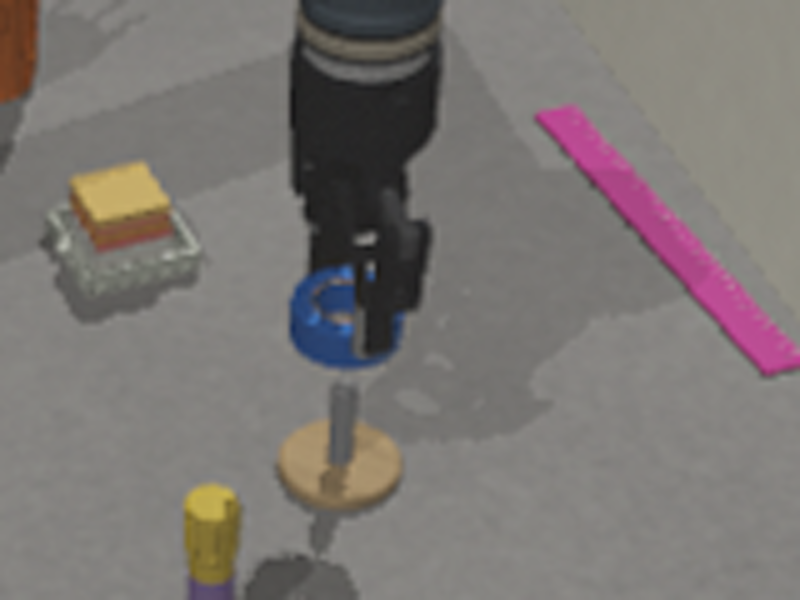

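The roll sits over the rod in both views, with rod and roll both at column 316 in the wrist view. Lowering part way, then checking.

Request:
{"name": "move_arm", "arguments": {"deltas": [[0,0,0.02,0,0],[0,0,0.05,0,0],[0,0,0.08,0,0],[0,0,0.11,0,0],[0,0,0.14,0,0],[0,0,0.15,0,0],[0,0,0.15,0,0],[0,0,0.15,0,0]]}}

```text
t: 28.67
tcp_pos: [0.637, 0.116, 0.0559]
tool_rot: [1.0, 0.03, -0.0, -0.0]
force: [0.1, 0.2, -0.5]
finger_gap: 0.711
```

```bash
python3 -c "
from fit import *
plan(.637,.116,.026,.06);snap('wrist','w24');snap('side','s24');crop('s24','s24c',300,100,460,220,5)"
```

```text
t 28.67 tcp [0.637  0.116  0.0559] psi 0.060 q6 1.52 F [ 0.1  0.2 -0.5] gap 0.711
  delta [ 0.     -0.      0.0747] twist -0.000 rows~ 0.7 0.0018723285704563882
```

View pics/w24.png

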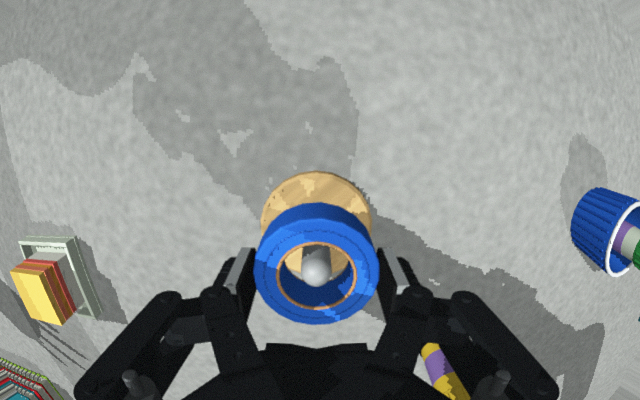

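View pics/s24c.png

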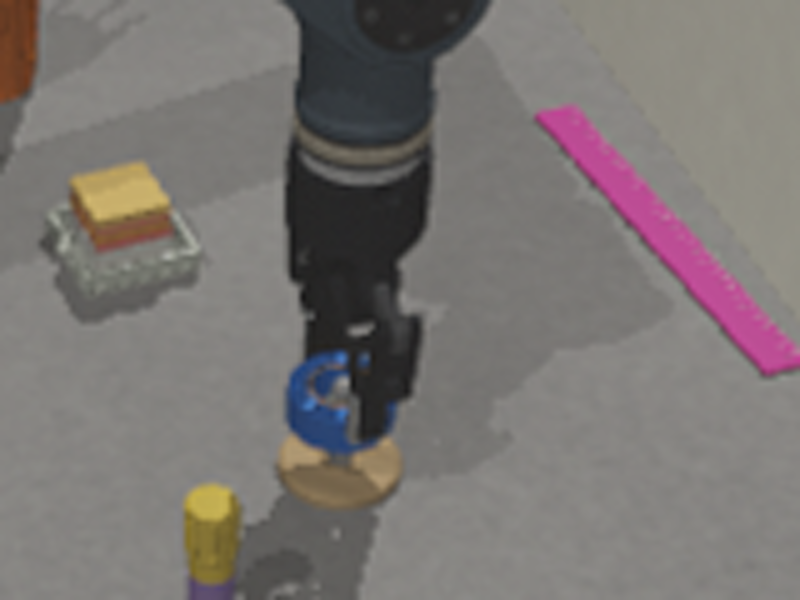

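The rod top shows inside the hole at (316,268), centred. Lowering to the base.

Request:
{"name": "move_arm", "arguments": {"deltas": [[0,0,0.02,0,0],[0,0,0.04,0,0],[0,0,0.06,0,0],[0,0,0.068,0,0],[0,0,0.071,0,0],[0,0,0.073,0,0],[0,0,0.073,0,0],[0,0,0.073,0,0]]}}

```text
t: 29.43
tcp_pos: [0.6374, 0.116, 0.0275]
tool_rot: [1.0, 0.03, 0.0, 0.0]
force: [0.2, 0.4, -0.2]
finger_gap: 0.707
```

```bash
python3 -c "
from fit import *
plan(.637,.116,.025,.06);snap('side','s25');crop('s25','s25c',340,140,400,200,10)"
```

```text
t 29.43 tcp [0.6374 0.116  0.0275] psi 0.060 q6 1.52 F [ 0.2  0.4 -0.2] gap 0.707
  delta [-0.001  -0.0001  0.0063] twist -0.000 rows~ 0.1 0.0016410331764372863
```

View pics/s25c.png

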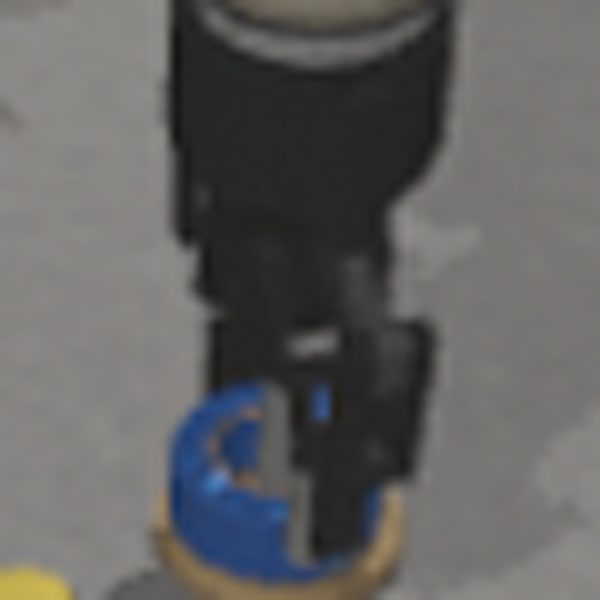

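Request:
{"name": "move_arm", "arguments": {"deltas": [[0,0,0.003,0,0],[0,0,0.004,0,0],[0,0,0.004,0,0],[0,0,0.004,0,90],[0,0,0.004,0,90],[0,0,0.004,0,90],[0,0,0.004,0,90],[0,0,0.004,0,90]]}}

```text
t: 30.15
tcp_pos: [0.6372, 0.116, 0.0258]
tool_rot: [1.0, 0.03, 0.0, -0.0]
force: [0.2, 0.3, -0.5]
finger_gap: 0.898
```

Request:
{"name": "move_arm", "arguments": {"deltas": [[0,0,0,0,95],[0,0,-0.03,0,95],[0,0,-0.08,0,95],[0,0,-0.16,0,95],[0,0,-0.25,0,95],[0,0,-0.35,0,95],[0,0,-0.4,0,95],[0,0,-0.4,0,95]]}}

```text
t: 30.82
tcp_pos: [0.641, 0.1162, 0.1933]
tool_rot: [1.0, 0.03, 0.007, 0.0]
force: [0.2, 0.2, 0.0]
finger_gap: 0.948
```

```bash
python3 -c "
from fit import *
plan(.434,-.1485,.16,.06);snap('wrist','w26')
z=load('w26');P=cloud(z);hsv=cv2.cvtColor(z['rgb'],cv2.COLOR_RGB2HSV).astype(int)
m=(hsv[...,0]>100)&(hsv[...,0]<125)&(hsv[...,1]>120)&(np.hypot(P[...,0]-.637,P[...,1]-.116)<.05)&(P[...,2]>.025)
q=P[m];print(len(q),np.percentile(q[:,2],[5,50,95]),cv2.minEnclosingCircle(q[:,:2].astype(np.float32)),np.linalg.lstsq(np.c_[q[:,:2]-q[:,:2].mean(0),np.ones(len(q))],q[:,2],rcond=None)[0])"
```

```text
t 30.82 tcp [0.641  0.1162 0.1933] psi 0.060 q6 1.52 F [0.2 0.2 0. ] gap 0.948
  delta [-0.5573  0.6295  0.0762] twist 0.000 rows~ 8.1 0.00026518390544092883
1892 [0.02955397 0.03126433 0.26112479] ((0.6413860321044922, 0.11456673592329025), 0.04472542181611061) [0.67963556 0.17346464 0.05093886]
```

View pics/w26.png

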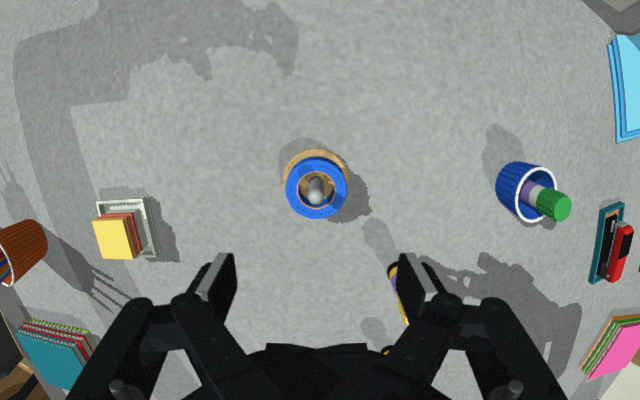

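The blue roll is on the rod, with its top at 0.031. Next is the pink roll.

Request:
{"name": "move_arm", "arguments": {"deltas": [[-0.06,0.07,0,0,100],[-0.12,0.14,0,0,100],[-0.18,0.21,0,0,100],[-0.25,0.28,0,0,100],[-0.31,0.35,0,0,100],[-0.38,0.43,0,0,100],[-0.45,0.5,0.0,0,100],[-0.51,0.57,0.02,0,100]]}}

```text
t: 31.53
tcp_pos: [0.445, -0.1245, 0.1778]
tool_rot: [1.0, 0.03, -0.0, -0.0]
force: [0.3, -0.1, -0.2]
finger_gap: 1.002
```

Request:
{"name": "move_arm", "arguments": {"deltas": [[-0.03,0.04,0.03,0,100],[-0.04,0.06,0.06,0,100],[-0.04,0.06,0.08,0,100],[-0.04,0.06,0.08,0,100],[-0.04,0.06,0.08,0,100],[-0.04,0.06,0.08,0,100],[-0.04,0.06,0.08,0,100],[-0.04,0.06,0.08,0,100]]}}

```text
t: 32.2
tcp_pos: [0.4332, -0.1481, 0.1462]
tool_rot: [1.0, 0.031, 0.0, 0.0]
force: [0.1, 0.1, -0.4]
finger_gap: 0.999
```

```bash
python3 -c "
from fit import *
plan(.435,-.148,.015,.06);snap('wrist','w27');fit('w27',{k:R[k] for k in('pink','yel1','yel2')})"
```

```text
t 32.20 tcp [ 0.4332 -0.1481  0.1462] psi 0.061 q6 0.94 F [ 0.1  0.1 -0.4] gap 0.999
  delta [ 4.100e-03 -3.000e-04  3.279e-01] twist 0.003 rows~ 3.1 0.011324786224243578
w27 pink n 958 z 0.014 mean [ 0.4369 -0.1478] circ [ 0.4355 -0.148 ] 0.0249 lsq [ 0.4359 -0.1477] rect [ 0.4355 -0.1477] [0.0482 0.0483] ang 0.085
w27 yel1 n 1084 z 0.0939 mean [0.5308 0.0068] circ [0.5312 0.009 ] 0.0147 lsq [0.531 0.008] rect [0.5312 0.0087] [0.0282 0.0278] ang 0.565
w27 yel2 n 851 z 0.0939 mean [ 0.3918 -0.0085] circ [ 0.3901 -0.0068] 0.0148 lsq [ 0.3907 -0.0074] rect [ 0.3898 -0.0071] [0.0281 0.0279] ang 1.487
```

View pics/w27.png

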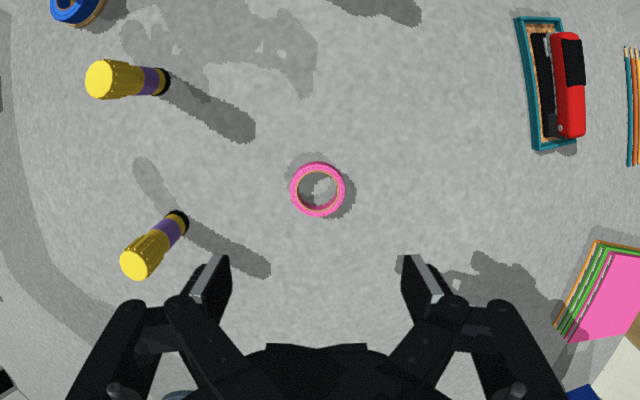

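The pink roll is centred at (317,190). Descending to grip it.

Request:
{"name": "move_arm", "arguments": {"deltas": [[0.005,0,0.05,0,100],[0.005,0,0.12,0,100],[0.005,0,0.18,0,100],[0.005,0,0.24,0,100],[0.005,0,0.29,0,100],[0.005,0,0.32,0,100],[0.005,0,0.327,0,100],[0.005,0,0.327,0,100]]}}

```text
t: 32.92
tcp_pos: [0.4346, -0.1482, 0.0144]
tool_rot: [1.0, 0.03, -0.001, -0.0]
force: [0.3, -0.6, 0.3]
finger_gap: 0.999
```

```bash
python3 -c "
from fit import *
plan(.4355,-.148,.015,.06);snap('wrist','w28')"
```

```text
t 32.92 tcp [ 0.4346 -0.1482  0.0144] psi 0.060 q6 0.94 F [ 0.3 -0.6  0.3] gap 0.999
  delta [ 0.0023 -0.0005 -0.0015] twist 0.001 rows~ 0.0 0.0024975799552240264
```

View pics/w28.png

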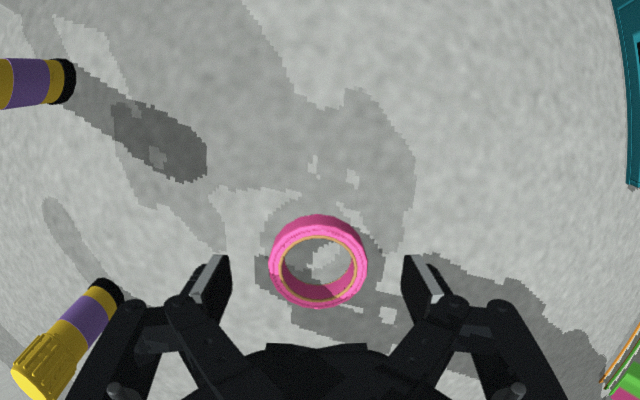

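The pink roll is centred between the pads at (318,262). Closing gently and lifting.

Request:
{"name": "move_arm", "arguments": {"deltas": [[0.002,0,0,0,0],[0.002,0,0,0,0],[0.002,0,0,0,0],[0.002,0,0,0,0],[0.002,0,0,0,0],[0.002,0,0,0,0],[0.002,0,0,0,0],[0.002,0,0,0,0]], "force": 28}}

```text
t: 33.63
tcp_pos: [0.4361, -0.1489, 0.0163]
tool_rot: [1.0, 0.03, 0.001, 0.001]
force: [0.5, 1.1, 7.3]
finger_gap: 0.571
```

Request:
{"name": "move_arm", "arguments": {"deltas": [[0,0,-0.01,0,0],[0,0,-0.06,0,0],[0,0,-0.13,0,0],[0,0,-0.21,0,0],[0,0,-0.3,0,0],[0,0,-0.36,0,0],[0,0,-0.38,0,0],[0,0,-0.38,0,0]]}}

```text
t: 34.3
tcp_pos: [0.4365, -0.1492, 0.1693]
tool_rot: [1.0, 0.03, 0.002, 0.002]
force: [-0.7, -1.3, -1.3]
finger_gap: 0.563
```

```bash
python3 -c "
from fit import *
plan(.637,.116,.165,.06);snap('wrist','w29');snap('side','s29');crop('s29','s29c',260,180,420,300,5)"
```

```text
t 34.30 tcp [ 0.4365 -0.1492  0.1693] psi 0.060 q6 0.94 F [-0.7 -1.3 -1.3] gap 0.563
  delta [ 0.54   -0.6317  0.0111] twist -0.000 rows~ 8.0 7.53202268895034e-05
```

View pics/w29.png

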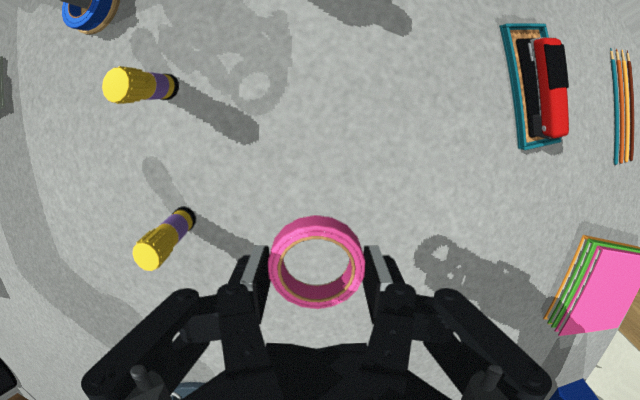

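View pics/s29c.png

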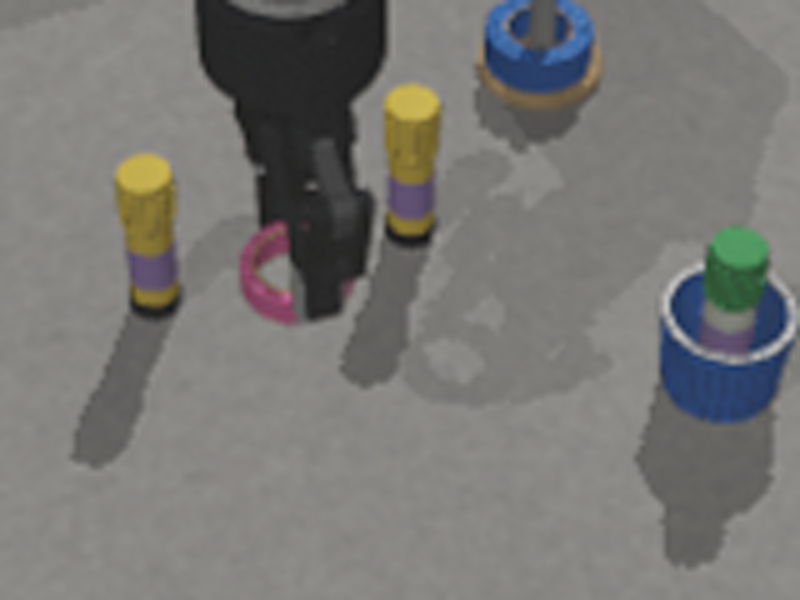

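The pink roll is held level, with its underside near 0.153, well above the sticks. Carrying it to the stand.

Request:
{"name": "move_arm", "arguments": {"deltas": [[0.05,-0.06,0,0,0],[0.11,-0.13,0,0,0],[0.17,-0.2,0,0,0],[0.23,-0.27,0,0,0],[0.29,-0.34,0,0,0],[0.35,-0.41,0,0,0],[0.41,-0.48,0,0,0],[0.47,-0.55,0,0,0]]}}

```text
t: 35.07
tcp_pos: [0.6092, 0.084, 0.1638]
tool_rot: [1.0, 0.03, -0.003, -0.0]
force: [0.9, -1.1, -0.2]
finger_gap: 0.561
```

Request:
{"name": "move_arm", "arguments": {"deltas": [[0.04,-0.05,0.01,0,0],[0.07,-0.08,0.02,0,0],[0.07,-0.08,0.04,0,0],[0.07,-0.08,0.06,0,0],[0.07,-0.08,0.08,0,0],[0.07,-0.08,0.08,0,0],[0.07,-0.08,0.08,0,0],[0.07,-0.08,0.08,0,0]]}}

```text
t: 35.73
tcp_pos: [0.6356, 0.1149, 0.1348]
tool_rot: [1.0, 0.029, -0.0, 0.0]
force: [0.2, -0.2, 0.6]
finger_gap: 0.566
```

```bash
python3 -c "
from fit import *
plan(.637,.116,.085,.06);snap('wrist','w30');snap('side','s30');crop('s30','s30c',300,100,460,220,5)"
```

```text
t 35.73 tcp [0.6356 0.1149 0.1348] psi 0.058 q6 1.52 F [ 0.2 -0.2  0.6] gap 0.566
  delta [ 0.0037 -0.0025  0.1246] twist -0.003 rows~ 1.2 0.012886662006360771
```

View pics/w30.png

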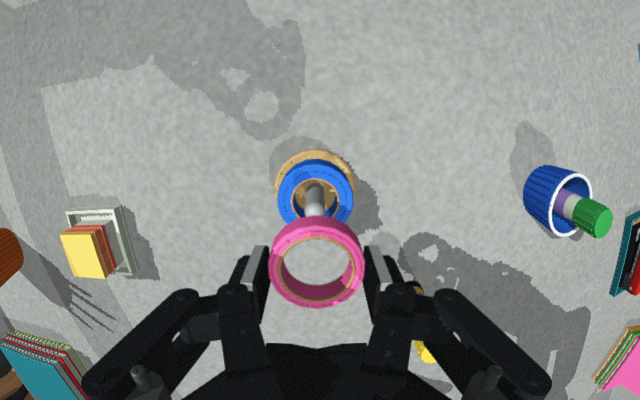

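View pics/s30c.png

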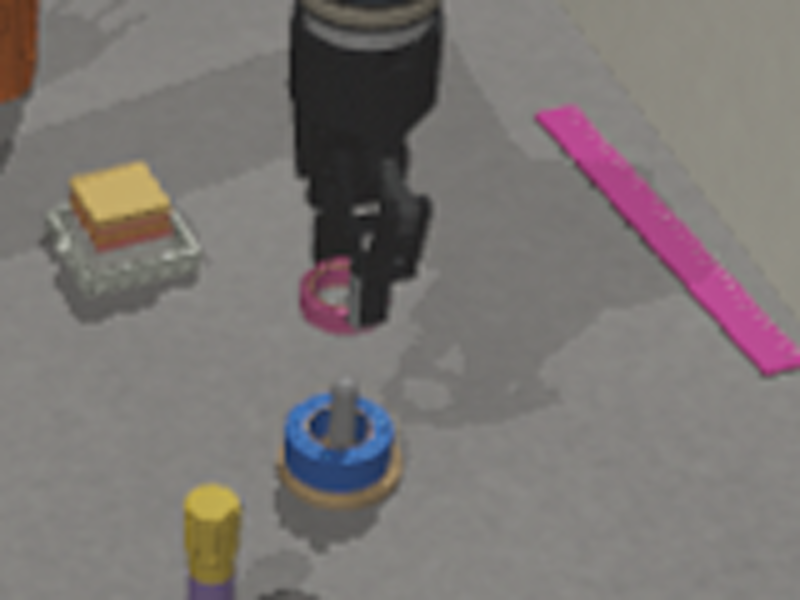

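The pink roll is over the rod, with ring and rod both at column 316. Lowering over the rod.

Request:
{"name": "move_arm", "arguments": {"deltas": [[0.004,-0.003,0.02,0,0],[0.004,-0.003,0.05,0,0],[0.004,-0.003,0.08,0,0],[0.004,-0.003,0.11,0,0],[0.004,-0.003,0.14,0,0],[0.004,-0.003,0.165,0,0],[0.004,-0.003,0.172,0,0],[0.004,-0.003,0.172,0,0]]}}

```text
t: 36.5
tcp_pos: [0.6365, 0.1172, 0.0644]
tool_rot: [1.0, 0.03, -0.002, -0.0]
force: [-0.0, 0.2, 0.3]
finger_gap: 0.563
```

```bash
python3 -c "
from fit import *
plan(.637,.116,.05,.06);snap('wrist','w31');snap('side','s31');crop('s31','s31c',340,140,400,200,10)"
```

```text
t 36.50 tcp [0.6365 0.1172 0.0644] psi 0.060 q6 1.52 F [-0.   0.2  0.3] gap 0.563
  delta [0.0011 0.0031 0.0359] twist -0.000 rows~ 0.3 0.0014939587109469297
```

View pics/w31.png

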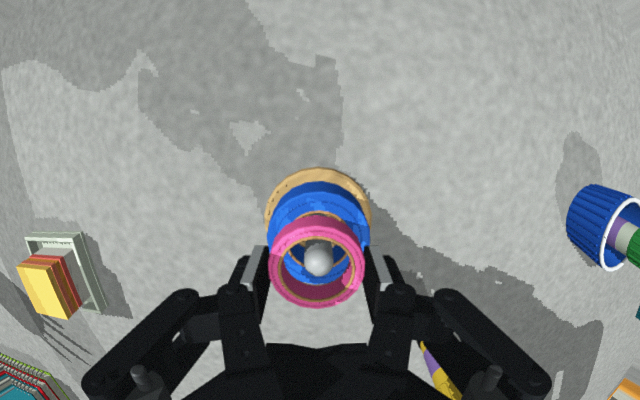

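View pics/s31c.png

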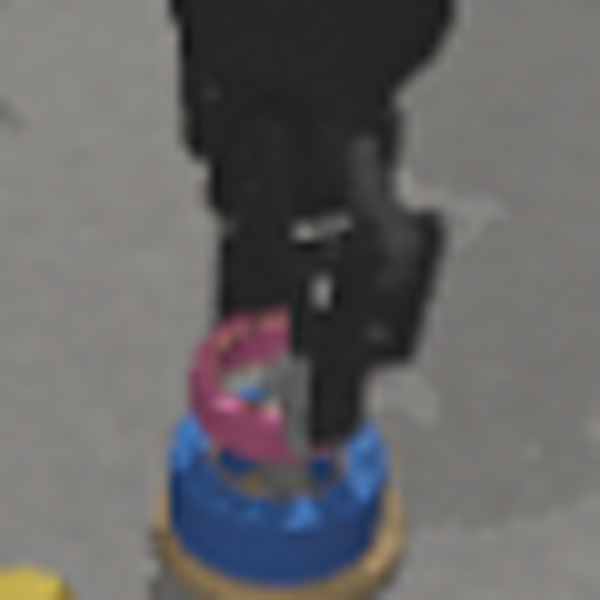

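The rod top is inside the pink ring at (320,256). Lowering almost onto the blue roll.

Request:
{"name": "move_arm", "arguments": {"deltas": [[0.001,0.003,0.01,0,0],[0.001,0.003,0.02,0,0],[0.001,0.003,0.028,0,0],[0.001,0.003,0.033,0,0],[0.001,0.003,0.035,0,0],[0.001,0.003,0.035,0,0],[0.001,0.003,0.035,0,0],[0.001,0.003,0.035,0,0]]}}

```text
t: 37.27
tcp_pos: [0.6381, 0.1161, 0.0523]
tool_rot: [1.0, 0.03, 0.0, -0.0]
force: [-0.1, -0.1, -0.5]
finger_gap: 0.567
```

```bash
python3 -c "
from fit import *
plan(.637,.116,.049,.06);snap('side','s32');crop('s32','s32c',340,140,400,200,10)"
```

```text
t 37.27 tcp [0.6381 0.1161 0.0523] psi 0.060 q6 1.52 F [-0.1 -0.1 -0.5] gap 0.567
  delta [-0.0029 -0.      0.0083] twist -0.000 rows~ 0.1 0.001418523754065493
```

View pics/s32c.png

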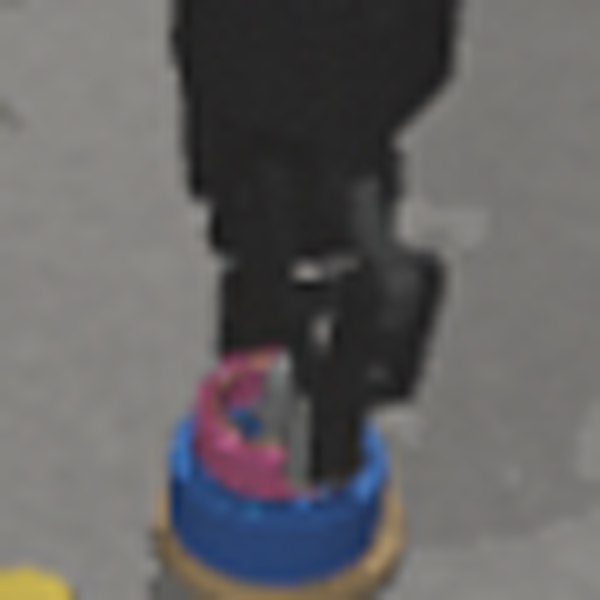

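Request:
{"name": "move_arm", "arguments": {"deltas": [[-0.002,0,0.003,0,0],[-0.002,0,0.006,0,0],[-0.002,0,0.006,0,0],[-0.002,0,0.006,0,0],[-0.002,0,0.006,0,65],[-0.002,0,0.006,0,75],[-0.002,0,0.006,0,85],[-0.002,0,0.006,0,85]]}}

```text
t: 37.98
tcp_pos: [0.6373, 0.116, 0.0499]
tool_rot: [1.0, 0.03, 0.0, -0.0]
force: [-0.3, -0.4, 0.1]
finger_gap: 0.851
```

Request:
{"name": "move_arm", "arguments": {"deltas": [[0,0,0,0,90],[0,0,-0.02,0,90],[0,0,-0.06,0,90],[0,0,-0.12,0,90],[0,0,-0.2,0,90],[0,0,-0.3,0,90],[0,0,-0.38,0,90],[0,0,-0.4,0,90]]}}

```text
t: 38.65
tcp_pos: [0.6406, 0.1162, 0.2171]
tool_rot: [1.0, 0.03, 0.006, 0.0]
force: [0.1, 0.4, 0.8]
finger_gap: 0.899
```

```bash
python3 -c "
from fit import *
plan(.45,-.45,.3,.06);snap('wrist','w33');snap('side','s33');crop('s33','s33c',340,150,400,210,10)
z=load('w33');P=cloud(z);hsv=cv2.cvtColor(z['rgb'],cv2.COLOR_RGB2HSV).astype(int)
for nm,c in(('pink',(hsv[...,0]>155)&(hsv[...,0]<178)),('blue',(hsv[...,0]>100)&(hsv[...,0]<125))):
  for n in('w33','s33'):
    z=load(n);P=cloud(z);hsv=cv2.cvtColor(z['rgb'],cv2.COLOR_RGB2HSV).astype(int)
    c=(hsv[...,0]>155)&(hsv[...,0]<178) if nm=='pink' else (hsv[...,0]>100)&(hsv[...,0]<125)
    m=c&(hsv[...,1]>90)&(np.hypot(P[...,0]-.637,P[...,1]-.116)<.04)&(P[...,2]>.005)&(P[...,2]<.1)
    q=P[m];print(nm,n,len(q),np.percentile(q[:,2],[5,50,95]).round(4),cv2.minEnclosingCircle(q[:,:2].astype(np.float32)))"
```

```text
t 38.65 tcp [0.6406 0.1162 0.2171] psi 0.060 q6 1.52 F [0.1 0.4 0.8] gap 0.899
  delta [-0.558   1.3845 -0.2133] twist 0.000 rows~ 14.5 3.0650381984150344e-05
pink w33 806 [0.0364 0.0459 0.0472] ((0.6339792609214783, 0.1165955439209938), 0.02710910327732563)
pink s33 111 [0.0359 0.0439 0.0489] ((0.6340675950050354, 0.11454744637012482), 0.026861432939767838)
blue w33 844 [0.0168 0.0308 0.0323] ((0.637035071849823, 0.11717937886714935), 0.03122861124575138)
blue s33 171 [0.0136 0.0275 0.0338] ((0.6339860558509827, 0.11103786528110504), 0.030944691970944405)
```

View pics/w33.png

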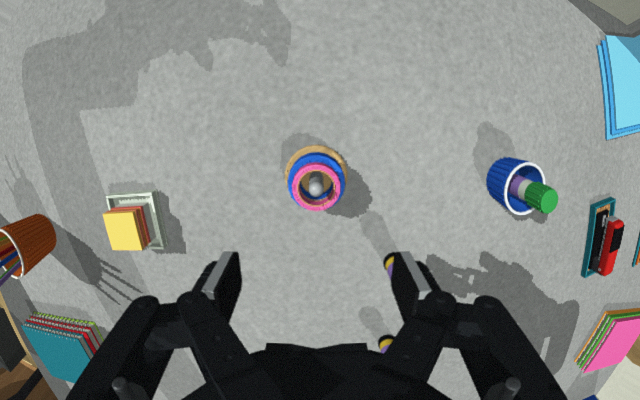

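View pics/s33c.png

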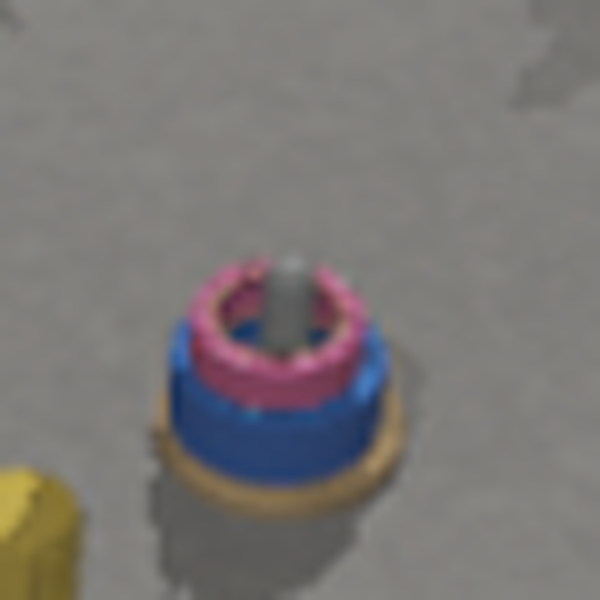

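Both rolls are seated: the pink top reads 0.046–0.047 and the blue top 0.031–0.032, against 0.047 and 0.032 expected. Now the final checks of everything else.

```bash
python3 -c "
from fit import *
snap('top','tF');
import shutil
crop('tF','tFc',120,110,520,270,2);crop('s33','sFc',200,60,460,400,1.75)
def pl(n,cx,cy,r,lo,hi,cond):
    z=load(n);P=cloud(z);h=cv2.cvtColor(z['rgb'],cv2.COLOR_RGB2HSV).astype(int)
    m=(np.hypot(P[...,0]-cx,P[...,1]-cy)<r)&(P[...,2]>lo)&(P[...,2]<hi)&(z['d']>0)&cond(h)
    q=P[m]
    if len(q)<5: print(n,'few',len(q));return
    print(n,len(q),cv2.minAreaRect(q[:,:2].astype(np.float32)),np.linalg.lstsq(np.c_[q[:,:2]-q[:,:2].mean(0),np.ones(len(q))],q[:,2],rcond=None)[0].round(4))
Y=lambda h:(h[...,0]>19)&(h[...,0]<32)&(h[...,1]>90)
G=lambda h:(h[...,0]>55)&(h[...,0]<85)&(h[...,1]>100)
Rd=lambda h:((h[...,0]<8)|(h[...,0]>172))&(h[...,1]>130)
for n in('w33','s33','tF'):
    print('memo');pl(n,.566,.354,.045,.043,.055,Y)
    print('glue');pl(n,.652,-.13,.03,.09,.12,G)
    print('stapler');pl(n,.566,-.385,.08,.04,.07,Rd)
fit('tF',{k:R[k] for k in('yel1','yel2')})
z=load('tF');P=cloud(z);m=(z['d']>0)&(P[...,2]>.006)&(P[...,2]<.25)&(np.hypot(P[...,0]-.521,P[...,1]-.574)<.08);q=P[m];print('pencil',m.sum(),q.mean(0),q.min(0),q.max(0))
"
```

```text
memo
w33 1140 ((0.5669389367103577, 0.3548027575016022), (0.04996732994914055, 0.05225847288966179), 7.280052185058594) [-0.0019 -0.0011  0.045 ]
glue
w33 447 ((0.6528308391571045, -0.12843428552150726), (0.027972592040896416, 0.027451615780591965), 62.86610412597656) [-0.0343 -0.1567  0.0969]
stapler
w33 459 ((0.5675559043884277, -0.3813154101371765), (0.1032516211271286, 0.03058483451604843), 16.58746910095215) [ 0.0868 -0.2656  0.0474]
memo
s33 131 ((0.565179169178009, 0.3507322669029236), (0.049741461873054504, 0.05691370740532875), 5.268378257751465) [ 0.0093 -0.0184  0.0457]
glue
s33 97 ((0.6492270827293396, -0.131151482462883), (0.02785104140639305, 0.02400263398885727), 69.05860900878906) [0.0872 0.1042 0.0974]
stapler
s33 443 ((0.5635648965835571, -0.3864762783050537), (0.10121636092662811, 0.027013009414076805), 15.4766845703125) [-0.0206  0.1956  0.0488]
memo
tF 166 ((0.5637891292572021, 0.3532537817955017), (0.05052972212433815, 0.04950804263353348), 7.125362396240234) [-0.0217 -0.0159  0.0463]
glue
tF 61 ((0.6496450304985046, -0.12939463555812836), (0.025105755776166916, 0.02620028704404831), 60.15945053100586) [-0.006   0.0004  0.0972]
stapler
tF 185 ((0.5635175704956055, -0.3836599290370941), (0.10176226496696472, 0.02812613919377327), 18.501216888427734) [ 0.05   -0.0954  0.049 ]
tF yel1 n 64 z 0.0936 mean [0.5279 0.0093] circ [0.5277 0.0096] 0.0138 lsq [0.5281 0.0094] rect [0.5283 0.0096] [0.0257 0.0247] ang 0.022
tF yel2 n 65 z 0.0945 mean [ 0.3872 -0.0062] circ [ 0.3872 -0.0061] 0.0135 lsq [ 0.3874 -0.0063] rect [ 0.3877 -0.0057] [0.0246 0.0246] ang 1.552
pencil 738 [0.52122424 0.57391307 0.07569519] [0.45238096 0.51273107 0.00602223] [0.58105647 0.61831294 0.17919764]
```

View pics/sFc.png

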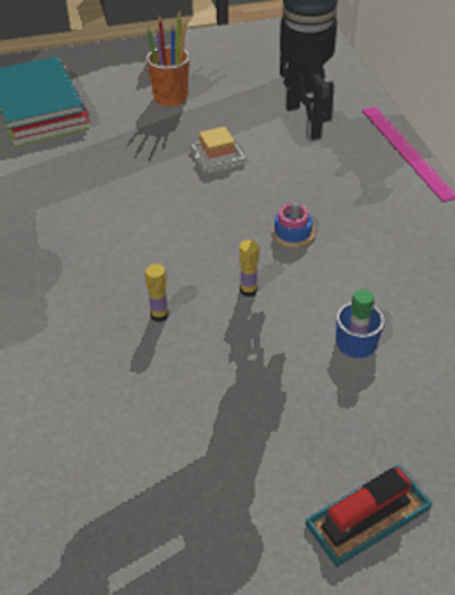

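View pics/tFc.png

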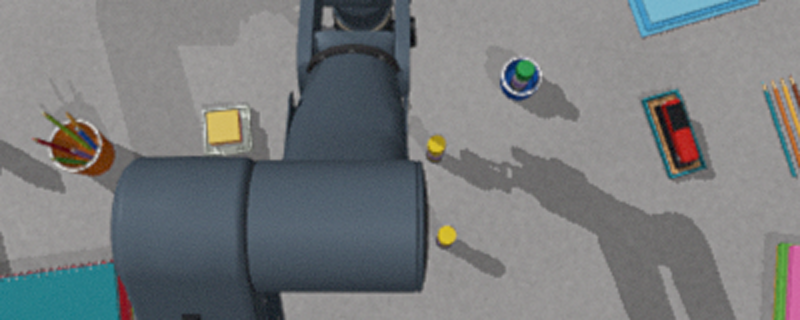

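Everything is in place and the arm is clear at z ≈ 0.22. I'll hold still for one call, then hand in.

Request:
{"name": "move_arm", "arguments": {"deltas": [[0,0,-0.05,0,90],[0,0,-0.1,0,90],[0,0,-0.1,0,90],[0,0,-0.1,0,90],[0,0,-0.1,0,90],[0,0,-0.1,0,90],[0,0,-0.1,0,90],[0,0,-0.1,0,90]]}}

```text
t: 39.47
tcp_pos: [0.6366, 0.116, 0.2484]
tool_rot: [1.0, 0.03, -0.001, -0.0]
force: [0.5, -0.5, 0.9]
finger_gap: 0.905
```

```bash
python3 -c "
from h import *
plan(.6,.1,.3);print(manip.sign_off())"
```

```text
t 39.47 tcp [0.6366 0.116  0.2484] psi 0.060 q6 1.52 F [ 0.5 -0.5  0.9] gap 0.905
  delta [-0.094   0.0344 -0.1288] twist 0.000 rows~ 1.6 0.0
the job is handed in; nothing more can be done
None
```

The job was handed in at t = 39.5 s. In order, I laid the stapler in the teal tray and the sticky-note block in the white tray, stood the green-capped glue stick in the blue cup, then put the blue roll and the pink roll on the rod.

Last checks, from the side, top and wrist pictures:
- **Stapler:** it lies inside its tray walls, along the tray.
- **Sticky notes:** the block is flat in its tray, with its top at about 0.0455 m (0.046 expected).
- **Glue stick:** it stands upright in the cup, with its top at about 0.097 m (0.099 expected).
- **Tape rolls:** the blue top is at about 0.031 m and the pink top at 0.046–0.047 m, both flat on the rod. The side view is rougher here: its median heights for both rolls came out about 3 mm low because it also sees the roll sides.
- **Bystanders:** the pencil cup and both yellow sticks are where they were.

The wrist camera placed things 2–4 mm farther out in x than the fixed cameras did, so I aimed between the two. One flatness fit of the block, taken just after I placed it, was spoilt by stray points; three later fits showed it flat. No force reading reached 8 N.

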